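Load the swivel fixture with foot pads and index it to fastening

ROBOT

A 6-joint arm with a two-finger parallel gripper is mounted at the origin on the work surface. World frame = base frame: x ahead of the robot, y to its left, z up, the work surface at z = 0. Lengths are in m, angles in degrees, forces in N, time in s.
With the tool pointing down it reaches from about 0.3 to 0.75 m from the base axis. Payload 8.5 kg.
Tool frame: the origin (TCP) lies midway between the tips of the shut fingers; the grasp point (between the pads) lies 19 mm behind it (env.tcp_to_grasp is the z of the grasp point in the tool frame, in m); z points along the fingers, y is the line along which they close (so a half turn about z gives the same grasp; the last joint's range is limited). The gripper opens to 85 mm and grips with 20 to 120 N. Pads are 22 mm wide; open, the fingers measure 114 mm over their backs; the gripper's body (76 mm by 85 mm) begins 54 mm behind the grasp point. The pads swing forward as they close: fully open they stand 13 mm farther back than shut.
Start: joints at [61.175, 21.807, 74.336, -0, 83.858, -12.336], TCP at [0.156, 0.527, 0.205] pointing down, gripper open.
Joint ranges: [-178.18, 178.18], [-50.72, 133.34], [12.68, 142.11], [-81.47, 261.47], [9.98, 163.14], [-165.26, 165.26]. Speed limits (degrees/s): [136.94, 136.94, 180, 180, 180, 180].

INTERFACE

Orientations are given as a 3x3 rotation matrix whose columns are the frame's x, y, z axes.
In Python, from rig import env, imaging, job, models gives the robot as it stands. The module is installed in compiled form; this text tells all that it offers.
- The arm moves only by the tool jog_arm, never from a script. Its argument "plan" is text: rows parted by semicolons, each of 7 numbers parted by spaces: the turn, a rotation vector about the tool's x, y, z in degrees, then the shift along the tool's x, y, z in cm, then the closure in counts, from 0 (fully open) to 255 (shut). In form: rx ry rz x y z claw; .... A call has 1 to 10 rows; each row shifts and turns the commanded pose from where the row before left it, along the tool's axes as they then stand; what a row does not reach is not made up. A row lasts 1/12 s, in which the tool goes at most 41.7 mm and 7.16 degrees, less where a joint would pass 70% of its speed; a pose out of reach is approached as far as the arm can. A call with a gripper value outside its range is refused whole. The fingers move at their own pace and stop on an object; "grip_force" is the grip in N (left out, the last holds). Time passes only in rows, so rows that do not move let the fingers close. It gives the time, the measured TCP pose, the force, the opening and the grip force at its end, in the units of the state.
- env.observe(): the state, without advancing time (a new reading comes with each control period).
- imaging.get_image(name): name is "scene" or "top"; returns a dict with "pixels" (480x640x3 uint8, red, green, blue), "depth" (480x640 float32, m along the optical axis (not along the pixel's ray), 0 where there is no reading), "fov_y" (degrees; the focal length in pixels is half the picture's height over the tangent of half this angle, whatever the lens; pixels are square), "cx", "cy" (the principal point, pixels), "distortion" ([k1, k2, p1, p2, k3] as OpenCV has them; the pictures are not rectified), "world_from_camera" (4x4, takes a point from camera to world coordinates). Camera axes: x right, y down, z forward; pixel columns grow to the right and rows downward; lengths in m; the calibration is good to about 2 mm. A picture is of the moment at which its call begins.
- job.close_job(): hands the job in; it is judged then, once.
Trained networks look in the newest picture that a camera, given by its name, has taken for a name from the list of things; names that differ only in an ending like _2 or _b are one class to them, and where a whole thing is asked for, a point or a joint stands for the part that bears it (a point fixed in the world has none). Each returns a list of dicts, best first, with "confidence" (0 to 1); they miss things now and then, are a little off and sometimes report something else, mostly with a low value. They report only what shows in the picture. A call takes as long as a camera call. They do not tell look-alikes from the thing itself.
- models.outline_of(camera, query): "region" (480x640 bool, what is visible of it) and "bbox" ([centre column, centre row, width, height] in pixels, round what is visible of it).
- models.tip_of(camera, query): "at" ([column, row] in pixels: a listed point, or the origin of a listed thing).
The state is a dict: "time_s": time; "q": joint angles; "qvel": joint speeds; "joint_efforts": joint torques, N m; "position": TCP position; "tool_rot": TCP orientation; "ft_force": force on the tool from outside, world axes, zero at the start; "wrist_torque": the same for the moment, N m; "grip_width": finger opening in m; "gripper_force": force on a finger pad.
Only numpy, scipy, OpenCV 4.12 (cv2) and the standard library are available. Lean on these libraries where they do the work, as an engineer would, in place of code of your own. Each camera call takes 0.05 s, during which the arm holds its last target. There are 200 camera calls.

TASK

Fit all the black rubber foot pads that are on the bench into the tray of the swivel fixture, each turned so that its tab points into the next cell and it drops in flush. Then pull up the spring plunger and twist it so that it stays out by itself with your hand away, swing the disc by its post a quarter turn counter-clockwise to the fastening station, and twist the plunger back so that its pin drops fully home and locks the disc. Finally press the treadle down to its stop and let it come up again, leaving the pads in place, the disc locked and the spanner on the bench alone.

Things in the scene. Friction and masses are not known exactly. Their poses are not given: they have to be found in the camera images.
- turn (a joint): swivel angle of the fixture's disc, rad: 0 = loading station, 1.571 = fastening station, positive counter-clockwise from above; end stops 0.012 beyond each station. Unlocked it turns stiffly (0.25 N m friction) and stays where left. The plunger's pin locks it at either station in slots with about 0.02 rad of play; in between, the pin just rides on the rim
- fixture: fixed base of the swivel fixture, a dark steel disc of radius 125 mm; origin on the swivel axis at table level, z up. The plunger's bracket (44 mm wide, 60 mm high) stands on its +y side, 110 to 180 mm from the axis. The aluminium disc on it (radius 116 mm, 140 mm at a rim segment), top 28 mm above the table, carries a square tray, 142 mm outside, with four cells
- cell1 (a point): centre of the floor of one of the four 63 mm square cells (2 x 2) of the tray, 28 mm above the table; z up, x points the way the tab of a pad lying in this cell must point (along the tray, into the next cell); the four tabs chase each other round the tray
- cell2 (a point): as cell1, another cell. The tray's outer walls are 8 mm thick; 12 mm square blocks fill the cells' outer corners and a 24 mm square block stands at the tray's middle; all are 14 mm high. A pad drops flush in only one of its four rotations, with 1.5 mm to spare all round
- cell3 (a point): as cell1, another cell
- cell4 (a point): as cell1, another cell
- post_grip (a point): a point 42 mm above the disc on the round black upright post (18 mm diameter, 55 mm tall, top 83 mm above the table) by which the disc is swung; it stands on the disc 96 mm from the swivel axis and moves with it
- pull (a joint): lift of the spring plunger, m: 0 = pin fully home, 0.022 = top. Spring and weight pull it down with 6.7 N at 0, 10.7 N at the top. The knob's cross pin lies in a 14 mm deep slot in the collar; lifted over 0.014 it can be twisted; then let go, it rests on the collar at 0.014 and the disc is free
- twist (a joint): twist of the plunger's knob about its vertical axis, rad: 0 = in line with the slot, positive counter-clockwise from above, end stop at 1.4; at 0.5 or more it is held out safely; below about 0.1 it drops back into the slot when let go (and the pin into the disc, if that is at a station). It turns only while lifted clear of the slot
- knob_grip (a point): a point in the plunger's black bar-shaped knob (54 mm long along this frame's x, 14 mm thick along y, 28 mm tall), on its axis, 12 mm below its top; z up. 83 mm above the table when home, and 23 mm above the steel collar; it lifts and turns with the knob
- pad1: foot pad: black rubber, 60 x 60 x 14 mm, on its middle an upright steel lug to hold it by, 40 mm along x, 14 mm along y, from 14 to 48 mm high; 160 g. Origin at the centre of its underside, z up. On +x a round-ended tab 16 mm wide sticks out 10 mm; on +y is a 20 mm wide, 12 mm deep socket for a neighbour's tab; the (-x,-y) and (+x,+y) corners are cut out 12 mm square
- pad2: a foot pad just like pad1; three or four pads are present
- pad3: a foot pad just like pad1; three or four pads are present
- pad4: a foot pad just like pad1; three or four pads are present
- pad1_tab (a point): a point on the tab of pad1, 36 mm along its x from its origin, level with its underside
- pad2_tab (a point): a point on the tab of pad2, 36 mm along its x from its origin, level with its underside
- pad3_tab (a point): a point on the tab of pad3, 36 mm along its x from its origin, level with its underside
- pad4_tab (a point): a point on the tab of pad4, 36 mm along its x from its origin, level with its underside
- pedal (a joint): angle of the treadle's hinged grey tread, rad: 0 = up, grows as it is pressed, 0.28 = down on its stop; a spring returns it (about 3 N at the pressing point at the start, 8.5 N at the stop)
- pedal_press (a point): where to press: on the top of the tread, on its midline, 20 mm from its free end; the tread is 130 mm long, 70 mm wide and slopes up from its hinge; about 72 mm above the table when up, and it sinks 30 mm to the stop, on an arc about pedal_hinge
- pedal_hinge (a point): on the treadle's hinge axis at its middle, 36 mm above the table; y along the axis, and the tread runs towards -x from it. The treadle's fixed base is 165 x 90 mm
- spanner: bystander: a steel spanner 200 mm long, lying along its x; leave it alone
There are look-alikes about, which are no part of the job. What is shaped like the pad2 but green or red is not meant.

How it is judged:
By the outcome, as a careful person would: the job done as asked, in the order asked, and still so for the second after the job is handed in, with the robot touching nothing.
Of pad1, pad2, pad3, pad4 only 3 to 4 are there at a start; the rules pass over those that are not, and their reading is None.
At some moment in a run one of pad1, pad2, pad3, pad4 may be knocked a few centimetres aside while the robot is not near it.
Once in a run the grip may slacken for a moment while it holds something.
It also fails if it takes over 208 s, if anything falls off the work surface, if the arm or the gripper's body presses on something with over 40 N, if the wrist force passes 120 N, or if a joint passes its speed limit or range.

## Working session

There is one attempt and no reset: what is moved stays moved. The work goes in short steps, Python scripts to look and compute and a tool call to move; the robot and the scene stay as the last step left them, time stands still between calls to the robot, and variables do not carry over. Pictures are saved under pics/ and viewed, at most 14 in all, crops included, and the job is handed in when it is done.

Besides the shell and the picture viewer there is one more tool, called as name(argument=value, ...), one argument or row to a line, values as JSON. jog_arm: Moves the arm, as the interface text tells. Its arguments: {"type":"object","properties":{"plan":{"type":"string"},"grip_force":{"type":"number"}},"required":["plan"]}

```bash
mkdir -p pics; cat > h.py <<'E'
import numpy as np, cv2
from rig import env, imaging, job, models
def K(im):
    f=240/np.tan(np.radians(im["fov_y"])/2)
    return np.array([[f,0,im["cx"]],[0,f,im["cy"]],[0,0,1.]])
def ray(im,uv):
    p=cv2.undistortPoints(np.array(uv,float).reshape(-1,1,2),K(im),np.array(im["distortion"]))[:,0]
    return np.c_[p,np.ones(len(p))]
def at_z(im,uv,z):
    T=np.array(im["world_from_camera"]); r=ray(im,uv)@T[:3,:3].T; o=T[:3,3]
    return o+r*((z-o[2])/r[:,2])[:,None]
def proj(im,P):
    T=np.linalg.inv(np.array(im["world_from_camera"])); P=np.array(P,float).reshape(-1,3)
    return cv2.projectPoints(P@T[:3,:3].T+T[:3,3],np.zeros(3),np.zeros(3),K(im),np.array(im["distortion"]))[0][:,0]
def save(im,n): cv2.imwrite("pics/"+n,im["pixels"][:,:,::-1])
E
python3 - <<'E'
from h import *
for c in("top","scene"):
    im=imaging.get_image(c); save(im,c+"0.png"); print(c,im["fov_y"],im["distortion"],np.round(im["world_from_camera"],3).tolist())
    for q,z in [("pad1",0),("pad1_tab",0),("cell1",.028),("post_grip",.07),("knob_grip",.083),("pedal_press",.072),("pedal_hinge",.036),("fixture",0),("spanner",0)]:
        for d in models.tip_of(c,q): print(q,round(d["confidence"],2),np.round(d["at"]),np.round(at_z(im,d["at"],z)[0],3))
s=env.observe();print(s["time_s"],s["grip_width"],s["tool_rot"],env.tcp_to_grasp)
E
```

```text
top 49.48707417407638 [-0.02038169  0.          0.          0.          0.        ] [[-0.018, -0.994, 0.108, 0.414], [-1.0, 0.019, 0.008, 0.021], [-0.01, -0.108, -0.994, 1.171], [0.0, 0.0, 0.0, 1.0]]
pad1 0.92 [211. 326.] [0.385 0.275 0.   ]
pad1 0.88 [209. 381.] [0.265 0.28  0.   ]
pad1 0.81 [205. 274.] [0.503 0.29  0.   ]
pad1 0.81 [155. 353.] [0.327 0.399 0.   ]
pad1 0.73 [157. 303.] [0.439 0.398 0.   ]
pad1 0.56 [446. 305.] [ 0.422 -0.251  0.   ]
pad1 0.29 [332. 267.] [0.513 0.001 0.   ]
pad1_tab 0.76 [437. 311.] [ 0.409 -0.23   0.   ]
cell1 0.93 [350. 236.] [ 0.579 -0.039  0.028]
cell1 0.88 [322. 246.] [0.558 0.024 0.028]
cell1 0.8 [356. 263.] [ 0.519 -0.052  0.028]
cell1 0.57 [332. 268.] [0.508 0.001 0.028]
post_grip 0.87 [353. 293.] [ 0.45 -0.04  0.07]
knob_grip 0.69 [284. 262.] [0.518 0.104 0.083]
knob_grip 0.24 [356. 264.] [ 0.511 -0.048  0.083]
pedal_press 0.7 [477. 239.] [ 0.561 -0.307  0.072]
pedal_press 0.68 [357. 264.] [ 0.512 -0.051  0.072]
pedal_hinge 0.93 [471. 198.] [ 0.658 -0.309  0.036]
fixture 0.61 [334. 254.] [ 0.541 -0.005  0.   ]
fixture 0.53 [436. 316.] [ 0.3
[... 758 characters left out ...]
l1 0.85 [294. 247.] [0.514 0.    0.028]
cell1 0.65 [403. 222.] [0.441 0.273 0.028]
cell1 0.59 [305. 265.] [0.564 0.027 0.028]
post_grip 0.59 [275. 221.] [ 0.464 -0.044  0.07 ]
knob_grip 0.49 [344. 236.] [0.517 0.117 0.083]
pedal_press 0.83 [160. 256.] [ 0.561 -0.309  0.072]
pedal_hinge 0.86 [158. 301.] [ 0.659 -0.312  0.036]
pedal_hinge 0.4 [413. 281.] [0.616 0.278 0.036]
fixture 0.94 [288. 264.] [ 0.543 -0.014  0.   ]
fixture 0.44 [307. 270.] [0.561 0.031 0.   ]
spanner 0.61 [261. 350.] [ 0.767 -0.074  0.   ]
1.0 0.0853019390641804 [[-9.58867796e-01  2.83853040e-01  2.18944719e-05]
 [ 2.83853041e-01  9.58867795e-01  4.56083982e-05]
 [-8.04782152e-06  4.99472367e-05 -9.99999999e-01]] -0.0187
```

View pics/top0.png

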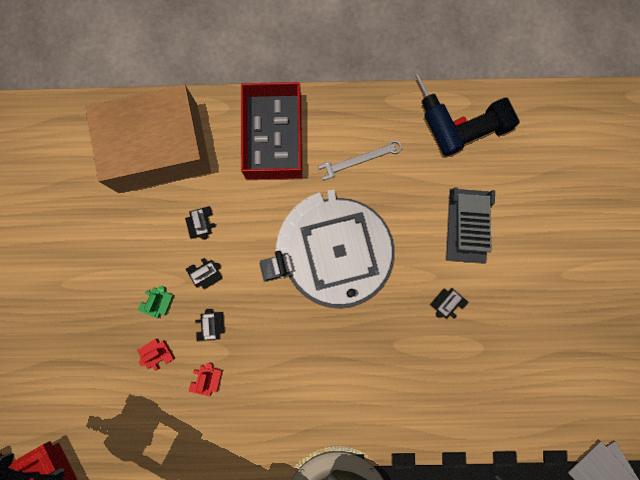

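View pics/scene0.png

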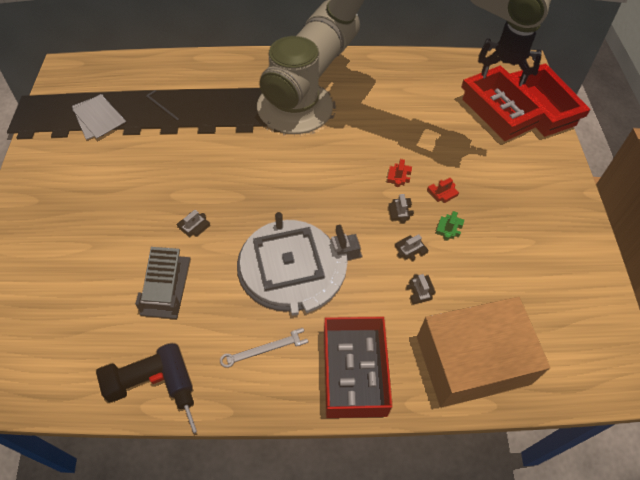

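The top view shows four black pads, at (200,222), (204,273), (209,325) and (449,302). The look-alikes are green at (156,301) and red at (155,353) and (206,380). The post is at (351,293), the knob at (284,263) and the treadle at (470,225). I'll choose the four black pads and fit their poses from depth silhouettes.

```bash
cat >> h.py <<'E'
from scipy.optimize import minimize
def rect(x0,x1,y0,y1): return np.array([[x0,y0],[x1,y0],[x1,y1],[x0,y1]])
_t=[(.03+.002+.008*np.cos(a),.008*np.sin(a)) for a in np.linspace(-np.pi/2,np.pi/2,9)]
PADO=np.array([(-.018,-.03),(.03,-.03),(.03,-.008)]+_t+[(.03,.008),(.03,.018),(.018,.018),(.018,.03),(.01,.03),(.01,.018),(-.01,.018),(-.01,.03),(-.03,.03),(-.03,-.018),(-.018,-.018)])
PAD=[(PADO,0,.014),(rect(-.02,.02,-.007,.007),.014,.048)]
a,b=.071,.063
TRAY=[(rect(-a,a,-a,-b),.028,.042),(rect(-a,a,b,a),.028,.042),(rect(-a,-b,-a,a),.028,.042),(rect(b,a,-a,a),.028,.042),(rect(-.012,.012,-.012,.012),.028,.042)]+[(rect(*sorted((sx*.051,sx*.064)),*sorted((sy*.051,sy*.064))),.028,.042) for sx in(1,-1) for sy in(1,-1)]
POST=[(np.array([(.009*np.cos(t),.009*np.sin(t)) for t in np.linspace(0,6.28,24)[:-1]]),.028,.083)]
KNOB=[(rect(-.027,.027,-.007,.007),.067,.095)]
def shift(m,dz): return [(p,z0+dz,z1+dz) for p,z0,z1 in m]
def height(im):
    v,u=np.mgrid[:480,:640]; d=im["depth"]; r=ray(im,np.c_[u.ravel(),v.ravel()])*d.reshape(-1,1)
    T=np.array(im["world_from_camera"]); z=(r@T[:3,:3].T+T[:3,3])[:,2].reshape(480,640); z[d==0]=np.nan; return z
S=4
def render(im,m,pose,thr,box):
    u0,v0,u1,v1=box; M=np.zeros(((v1-v0)*S,(u1-u0)*S),np.uint8); x,y,t=pose
    R=np.array([[np.cos(t),-np.sin(t)],[np.sin(t),np.cos(t)]])
    for p,z0,z1 in m:
        z0=max(z0,thr); q=p@R.T+[x,y]; n=len(q)
        A=proj(im,np.r_[np.c_[q,np.full(n,z0)],np.c_[q,np.full(n,z1)]])
        A=np.round(((A-[u0,v0]+.5)*S-.5)*16).astype(np.int32)
        for poly in [A[:n],A[n:]]+[A[[i,(i+1)%n,n+(i+1)%n,n+i]] for i in range(n)]: cv2.fillPoly(M,[poly],255,shift=4)
    return cv2.resize(M,None,fx=1/S,fy=1/S,interpolation=cv2.INTER_AREA)/255.
def fit(im,m,guess,thr,top,rad,yaws):
    H=height(im); c=proj(im,[guess[0],guess[1],thr])[0]; f=K(im)[0,0]/1.1*rad
    box=[int(c[0]-f),int(c[1]-f),int(c[0]+f),int(c[1]+f)]
    h=H[box[1]:box[3],box[0]:box[2]]; T=((h>thr)&(h<top)).astype(float); T=cv2.GaussianBlur(T,(0,0),.7)
    cost=lambda p:np.mean((cv2.GaussianBlur(render(im,m,p*np.array([.01,.01,.2]),thr,box),(0,0),.7)-T)**2)/max(T.mean(),1e-9)
    best=None
    res=[]
    for y in yaws:
        p0=np.array([guess[0]*100,guess[1]*100,y/.2])
        r=minimize(cost,p0,method="Nelder-Mead",options=dict(initial_simplex=p0+np.array([[0,0,0],[.6,0,0],[0,.6,0],[0,0,1.]]),xatol=.003,fatol=1e-5))
        res.append((r.fun,r.x*[.01,.01,.2]))
    res.sort(key=lambda t:t[0]); return res
def show(n,res): print(n,*[f"c={f:.3f} x={p[0]:.4f} y={p[1]:.4f} yaw={(np.degrees(p[2])+180)%360-180:.1f};" for f,p in res[:2]])
E
cat > m.py <<'E'
from h import *
Y=np.radians(np.arange(0,360,45)); ims={c:imaging.get_image(c) for c in("top","scene")}
for c,im in ims.items():
    H=height(im); t=H[150:400,130:180]; print(c,"table z",np.nanmedian(t),np.nanstd(t))
    for n,g in dict(P1=(.385,.272),P2=(.503,.286),P3=(.617,.293),P4=(.42,-.252)).items(): show(n,fit(im,PAD,g,.006,.06,.062,Y))
    show("tray",fit(im,TRAY,(.54,-.01),.035,.06,.09,np.radians([0,22,45,67])))
    show("post",fit(im,POST,(.452,-.04),.055,.1,.025,[0]))
    show("knob",fit(im,KNOB,(.517,.108),.073,.12,.04,np.radians([0,45,90,135])))
    h=H
    for q,z in (("pedal_press",.072),("pedal_hinge",.036)):
        d=models.tip_of(c,q)
        if d: u,v=np.round(d[0]["at"]).astype(int); print(q,at_z(im,d[0]["at"],z)[0].round(4),H[v-1:v+2,u-1:u+2].mean())
im=ims["top"]; cr=im["pixels"][180:360,170:480]; cv2.imwrite("pics/crop1.png",cv2.resize(cr,None,fx=2.5,fy=2.5,interpolation=cv2.INTER_CUBIC)[:,:,::-1])
E
time python3 m.py
```

```text
top table z 0.00034422849640503017 0.032579258486397034
P1 c=0.007 x=0.3846 y=0.2760 yaw=4.5; c=0.007 x=0.3845 y=0.2760 yaw=4.5;
P2 c=0.005 x=0.5029 y=0.2898 yaw=-59.7; c=0.006 x=0.5027 y=0.2898 yaw=-59.8;
P3 c=0.005 x=0.6193 y=0.2992 yaw=-166.1; c=0.006 x=0.6196 y=0.2991 yaw=-166.2;
P4 c=0.005 x=0.4260 y=-0.2550 yaw=137.4; c=0.005 x=0.4260 y=-0.2551 yaw=137.4;
tray c=0.009 x=0.5449 y=-0.0145 yaw=13.3; c=0.009 x=0.5449 y=-0.0144 yaw=13.3;
post c=0.021 x=0.4518 y=-0.0365 yaw=3.9;
knob c=0.014 x=0.5151 y=0.1099 yaw=-166.0; c=0.015 x=0.5151 y=0.1100 yaw=14.4;
pedal_hinge [ 0.6586 -0.3067  0.036 ] 0.048727994821697526
scene table z 0.001968960501414374 0.02437044339305487
P1 c=0.241 x=0.3879 y=0.2750 yaw=4.7; c=0.241 x=0.3880 y=0.2750 yaw=4.2;
P2 c=0.175 x=0.5063 y=0.2889 yaw=-60.0; c=0.175 x=0.5063 y=0.2889 yaw=-59.9;
P3 c=0.059 x=0.6224 y=0.2987 yaw=-165.3; c=0.059 x=0.6223 y=0.2986 yaw=-164.7;
P4 c=0.017 x=0.4290 y=-0.2573 yaw=137.6; c=0.017 x=0.4293 y=-0.2571 yaw=137.2;
tray c=0.047 x=0.5481 y=-0.0142 yaw=13.5; c=0.048 x=0.5480 y=-0.0140 yaw=13.2;
post c=0.020 x=0.4548 y=-0.0360 yaw=-10.3;
knob c=0.034 x=0.5203 y=0.1108 yaw=12.1; c=0.034 x=0.5197 y=0.1107 yaw=12.0;
pedal_press [ 0.5607 -0.3073  0.072 ] 0.07157708474500152
pedal_hinge [ 0.6616 -0.3122  0.036 ] 0.04212392751662534
real	0m17.936s
user	0m18.294s
sys	0m0.871s
```

The crop step saved a close view. I'll check my choice in it before the first reach.

View pics/crop1.png

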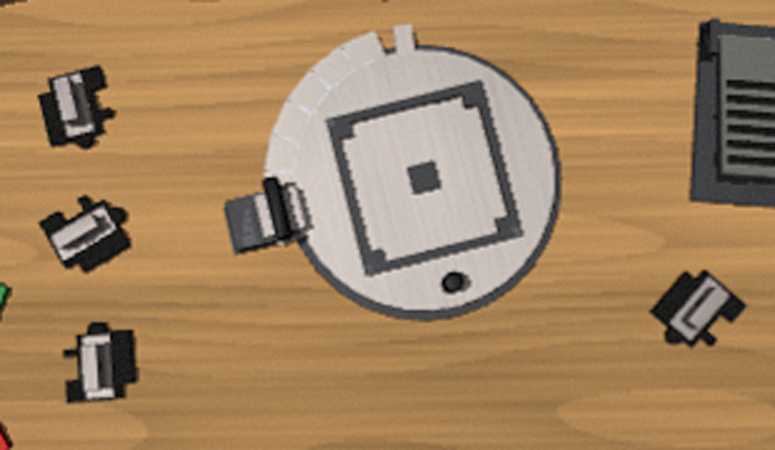

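```bash
cat > plan.py <<'E'
import sys
from h import *
s=env.observe(); R=np.array(s["tool_rot"]); p=np.array(s["position"])
x,y,z,yaw=map(float,sys.argv[1:5]); full=len(sys.argv)>5
psi=np.degrees(np.arctan2(R[1,0],R[0,0])); q1=np.degrees(np.arctan2(y,x))
print("t",round(s["time_s"],2),"psi",round(psi,1),"pos",p.round(4),"q6",round(s["q"][5],1),"w",round(s["grip_width"],4),"tilt",R[:2,2].round(4))
for t in ([yaw] if full else [yaw,yaw+180]):
    d=(t-psi+180)%360-180; q6=s["q"][5]+(q1-s["q"][0])-d
    a=np.radians(psi+d); X=np.array([np.cos(a),np.sin(a)]); Y=np.array([np.sin(a),-np.cos(a)]); v=np.array([x,y])-p[:2]
    print(f"psi->{psi+d:.1f}: rz {-d:.1f}  q6end {q6:.0f} | after turn: x {v@X*100:.2f} y {v@Y*100:.2f} z {(p[2]-z)*100:.2f} cm")
E
python3 plan.py .5045 .2895 .019 30.3
```

```text
t 1.3 psi 163.5 pos [0.1561 0.5274 0.2052] q6 -12.3 w 0.0855 tilt [-0. -0.]
psi->30.3: rz 133.2  q6end 90 | after turn: x 18.08 y 38.11 z 18.62 cm
psi->210.3: rz -46.8  q6end -90 | after turn: x -18.08 y -38.11 z 18.62 cm
```

The crop confirms the fits: all four pads are black with steel lugs, and the tabs point the way the fits say. P2 is the first target. I'll centre it with the gripper to calibrate the cameras against the arm.

jog_arm(
  plan="0 0 -6.7 0 0 0 0;0 0 -6.7 0 0 0 0;0 0 -6.7 0 0 0 0;0 0 -6.7 0 0 0 0;0 0 -6.7 0 0 0 0;0 0 -6.7 0 0 0 0;0 0 -6.6 0 0 0 0",
  grip_force=30,
)

```text
time_s: 1.88
position: [0.1561, 0.5274, 0.2052]
tool_rot: [[-0.86, -0.51, 0.0], [-0.51, 0.86, -0.0], [0.0, -0.0, -1.0]]
ft_force: [-0.2, -1.0, 0.4]
grip_width: 0.0853
gripper_force: 0.0
```

jog_arm(
  plan="0 0 0 -1.29 -2.72 0 0;0 0 0 -1.29 -2.72 0 0;0 0 0 -1.29 -2.72 0 0;0 0 0 -1.29 -2.72 0 0;0 0 0 -1.29 -2.72 0 0;0 0 0 -1.29 -2.72 0 0;0 0 0 -1.29 -2.72 0 0",
)

```text
time_s: 2.47
position: [0.3312, 0.4076, 0.2053]
tool_rot: [[-0.863, -0.505, 0.0], [-0.505, 0.863, 0.0], [-0.0, 0.0, -1.0]]
ft_force: [0.3, -0.3, 0.2]
grip_width: 0.0854
gripper_force: 0.0
```

jog_arm(
  plan="0 0 0 -1.29 -2.72 0 0;0 0 0 -1.29 -2.72 1 0;0 0 0 -1.29 -2.72 2 0;0 0 0 -1.29 -2.72 2 0;0 0 0 -1.29 -2.72 2 0;0 0 0 -1.29 -2.72 2 0;0 0 0 -1.31 -2.75 1 0;0 0 0 0 0 0 0",
)

```text
time_s: 3.13
position: [0.5075, 0.2862, 0.1025]
tool_rot: [[-0.865, -0.501, -0.002], [-0.501, 0.865, -0.002], [0.003, -0.0, -1.0]]
ft_force: [-0.2, -1.1, -0.1]
grip_width: 0.0852
gripper_force: 0.0
```

```bash
python3 plan.py .5045 .2895 .019 30.3
```

```text
t 3.13 psi -149.9 pos [0.5075 0.2862 0.1025] q6 -102.2 w 0.0852 tilt [-0.0023 -0.0019]
psi->-329.7: rz 179.8  q6end 90 | after turn: x -0.09 y -0.43 z 8.35 cm
psi->-149.7: rz -0.2  q6end -90 | after turn: x 0.09 y 0.43 z 8.35 cm
```

jog_arm(
  plan="0 0 0 0 0 0 0;0 0 0 0 0 0 0;0 0 0 0 0 0 0",
)

```text
time_s: 3.38
position: [0.5039, 0.2904, 0.106]
tool_rot: [[-0.863, -0.506, 0.001], [-0.506, 0.863, 0.0], [-0.001, -0.0, -1.0]]
ft_force: [1.0, 0.2, 0.1]
grip_width: 0.085
gripper_force: 0.0
```

```bash
python3 plan.py .5045 .2895 .019 30.3; python3 -c "
from h import *; print(np.round(env.observe()['q'],2))"
```

```text
t 3.38 psi -149.6 pos [0.5039 0.2904 0.106 ] q6 -102.1 w 0.085 tilt [0.0008 0.0004]
psi->30.3: rz -179.9  q6end -270 | after turn: x 0.01 y 0.11 z 8.70 cm
psi->-149.7: rz 0.1  q6end -90 | after turn: x -0.01 y -0.11 z 8.70 cm
[ 1.8300e+01  2.9870e+01  7.8120e+01  1.0000e-02  7.1960e+01 -1.0208e+02]
```

```bash
sed -i 's/q6=s\["q"\]\[5\]+(q1-s\["q"\]\[0\])-d/q6=s["q"][5]+q1-np.degrees(np.arctan2(p[1],p[0]))-d/' plan.py
```

jog_arm(
  plan="0 0 0 0 -0.1 2.5 0;0 0 0 0 0 2.5 0;0 0 0 0 0 2 0;0 0 0 0 0 1.4 0;0 0 0 0 0 0.3 0;0 0 0 0 0 0 100;0 0 0 0 0 0 255;0 0 0 0 0 0 255;0 0 0 0 0 0 255;0 0 0 0 0 0 255",
  grip_force=25,
)

```text
time_s: 4.22
position: [0.5055, 0.2892, 0.0197]
tool_rot: [[-0.863, -0.505, 0.002], [-0.505, 0.863, 0.001], [-0.002, -0.0, -1.0]]
ft_force: [-1.0, 1.6, 6.1]
grip_width: 0.0376
gripper_force: 24.4
```

jog_arm(
  plan="0 0 0 0 0 0 255;0 0 0 0 0 0 255;0 0 0 0 0 0 255;0 0 0 0 0 0 255",
)

```text
time_s: 4.55
position: [0.5055, 0.2892, 0.0197]
tool_rot: [[-0.863, -0.505, 0.002], [-0.505, 0.863, 0.001], [-0.002, -0.0, -1.0]]
ft_force: [-0.9, -0.0, 6.7]
grip_width: 0.0379
gripper_force: 24.4
```

jog_arm(
  plan="0 0 0 0 0 0 0;0 0 0 0 0 0 0;0 0 0 0 0 0 0;0 0 0 0 0 0 0;0 0 0 0 0 0 0;0 0 6.9 0 0 0 0;0 0 6.9 0 0 0 0;0 0 6.9 0 0 0 0;0 0 6.9 0 0 0 0;0 0 6.9 0 0 0 0",
)

```text
time_s: 5.38
position: [0.505, 0.2887, 0.0181]
tool_rot: [[-0.997, 0.079, -0.0], [0.079, 0.997, -0.0], [0.0, -0.0, -1.0]]
ft_force: [0.4, 0.4, 0.3]
grip_width: 0.0856
gripper_force: 0.0
```

jog_arm(
  plan="0 0 6.9 0 0 0 0;0 0 6.9 0 0 0 0;0 0 6.9 0 0 0 0;0 0 6.9 0 0 0 0;0 0 6.9 0 0 0 0;0 0 6.9 0 0 0 0;0 0 6.9 0 0 0 0;0 0 7.1 0 0 0 0;0 0 0 0 0 0 100;0 0 0 0 0 0 255",
)

```text
time_s: 6.22
position: [0.505, 0.2887, 0.0182]
tool_rot: [[-0.509, 0.861, -0.0], [0.861, 0.509, -0.0], [0.0, -0.0, -1.0]]
ft_force: [-0.0, -0.5, 0.4]
grip_width: 0.0639
gripper_force: 0.0
```

jog_arm(
  plan="0 0 0 0 0 0 255;0 0 0 0 0 0 255;0 0 0 0 0 0 255;0 0 0 0 0 0 255;0 0 0 0 0 0 255;0 0 0 0 0 0 255;0 0 0 0 0 0 255",
)

```text
time_s: 6.8
position: [0.5051, 0.2888, 0.0183]
tool_rot: [[-0.506, 0.862, 0.0], [0.862, 0.506, 0.0], [-0.0, 0.0, -1.0]]
ft_force: [0.6, 1.1, -0.1]
grip_width: 0.0132
gripper_force: 27.2
```

jog_arm(
  plan="0 0 0 0 0 0 0;0 0 0 0 0 0 0;0 0 0 0 0 0 0;0 0 0 0 0 0 0;0 0 0 0 0 -3 0;0 0 0 0 0 -3 0;0 0 0 0 0 -3 0;0 0 0 0 -3 -3 0;0 0 0 0 -3 -3 0;0 0 0 0 -3 -3 0",
)

```text
time_s: 7.63
position: [0.4275, 0.2434, 0.1976]
tool_rot: [[-0.506, 0.862, -0.0], [0.862, 0.506, -0.0], [0.0, -0.0, -1.0]]
ft_force: [0.1, 0.6, 0.8]
grip_width: 0.0851
gripper_force: 0.0
```

jog_arm(
  plan="0 0 0 0 -3 -1 0;0 0 0 0 -3 0 0;0 0 0 0 -3 0 0;0 0 0 0 0 0 0;0 0 0 0 0 0 0",
)

```text
time_s: 8.05
position: [0.3505, 0.1981, 0.2072]
tool_rot: [[-0.506, 0.863, 0.001], [0.863, 0.506, 0.0], [-0.0, 0.001, -1.0]]
ft_force: [1.0, -0.1, 0.4]
grip_width: 0.0855
gripper_force: 0.0
```

```bash
cat > pads.py <<'E'
import sys
from h import *
Y=np.radians(np.arange(0,360,45)); G=dict(P1=(.3855,.2755),P2=(.5045,.2895),P3=(.620,.299),P4=(.427,-.256))
for c in ("top","scene")[:1 if "t" in sys.argv[1] else 2]:
    im=imaging.get_image(c)
    for n in sys.argv[2:]: show(c+n,fit(im,PAD,G[n],.006,.06,.062,Y))
E
python3 pads.py b P2 P1 P3
```

```text
topP2 c=0.005 x=0.5030 y=0.2896 yaw=-60.1; c=0.005 x=0.5030 y=0.2896 yaw=-59.4;
topP1 c=2.101 x=0.4345 y=0.2669 yaw=-158.8; c=2.582 x=0.4127 y=0.2625 yaw=-83.0;
topP3 c=0.005 x=0.6194 y=0.2994 yaw=-165.5; c=0.005 x=0.6194 y=0.2994 yaw=-165.5;
sceneP2 c=0.209 x=0.5063 y=0.2888 yaw=-59.2; c=0.209 x=0.5064 y=0.2887 yaw=-59.4;
sceneP1 c=0.249 x=0.3874 y=0.2750 yaw=4.5; c=0.249 x=0.3875 y=0.2750 yaw=4.6;
sceneP3 c=0.038 x=0.6223 y=0.2988 yaw=-164.7; c=0.038 x=0.6220 y=0.2987 yaw=-165.4;
```

Calibration from the centred pad: the top camera needs (+2.1, -0.8) mm and the scene camera (-1.2, 0) mm. With these, both cameras agree on the tray centre at (.547, -.0148), yaw 13.3°. Next I'll pick P2 and take it to cell D at (.5091, .0086), pad yaw -76.7°.

jog_arm(
  plan="0 0 0 0 3 0 0;0 0 0 0 3 0 0;0 0 0 0 3 0 0;0 0 0 0 3 1 0;0 0 0 0 3 3 0;0 0 0 0 3 3 0;0 0 0 0 0 3 0;0 0 0 0 0 3 0;0 0 0 0 0 3 0;0 0 0 0 0 2 0",
  grip_force=50,
)

```text
time_s: 8.98
position: [0.5051, 0.2892, 0.0238]
tool_rot: [[-0.506, 0.862, -0.004], [0.862, 0.506, -0.001], [0.001, -0.004, -1.0]]
ft_force: [0.1, 0.1, -0.3]
grip_width: 0.0852
gripper_force: 0.0
```

jog_arm(
  plan="0 0 0 0 0 0.9 0;0 0 0 0 0 0 0;0 0 0 0 0 0 255;0 0 0 0 0 0 255;0 0 0 0 0 0 255;0 0 0 0 0 0 255;0 0 0 0 0 0 255;0 0 0 0 0 0 255;0 0 0 0 0 0 255;0 0 0 0 0 0 255",
)

```text
time_s: 9.82
position: [0.5055, 0.289, 0.0194]
tool_rot: [[-0.506, 0.862, 0.001], [0.862, 0.506, 0.0], [-0.0, 0.001, -1.0]]
ft_force: [-2.4, -1.6, 5.8]
grip_width: 0.0113
gripper_force: 48.9
```

jog_arm(
  plan="0 0 0 0 0 -2 255;0 0 0 0 0 -3 255;0 0 0 0 0 -3 255;0 0 0 0 0 -3 255;0 0 0 0 0 -2 255;0 0 5.7 0 0 -1 255;0 0 5.7 0 0 0 255;0 0 5.6 0 0 0 255;0 0 0 0 0 0 255;0 0 0 0 0 0 255",
)

```text
time_s: 10.65
position: [0.5053, 0.2889, 0.1584]
tool_rot: [[-0.235, 0.972, -0.001], [0.972, 0.235, -0.0], [-0.0, -0.001, -1.0]]
ft_force: [-1.0, 0.1, -0.7]
grip_width: 0.0112
gripper_force: 48.9
```

```bash
python3 plan.py .5091 .0086 .049 -76.7
```

```text
t 10.65 psi 103.6 pos [0.5053 0.2889 0.1584] q6 4.5 w 0.0112 tilt [-0.0006 -0.0002]
psi->283.3: rz -179.7  q6end -204 | after turn: x 27.37 y 6.08 z 10.94 cm
psi->103.3: rz 0.3  q6end -24 | after turn: x -27.37 y -6.08 z 10.94 cm
```

jog_arm(
  plan="0 0 0.3 -1 -0.2 0 255;0 0 0 -2.7 -0.6 0 255;0 0 0 -3 -0.67 0 255;0 0 0 -3 -0.67 0 255;0 0 0 -3 -0.67 0 255;0 0 0 -3 -0.67 0 255;0 0 0 -3 -0.67 0 255;0 0 0 -3 -0.67 0 255;0 0 0 -3 -0.67 0 255;0 0 0 -2.67 -0.59 0 255",
)

```text
time_s: 11.48
position: [0.5079, 0.0063, 0.1586]
tool_rot: [[-0.228, 0.974, -0.0], [0.974, 0.228, -0.0], [-0.0, -0.0, -1.0]]
ft_force: [1.4, 1.2, -1.9]
grip_width: 0.0113
gripper_force: 48.9
```

jog_arm(
  plan="0 0 0 0 0 2 255;0 0 0 0 0 2 255;0 0 0 0 0 2 255;0 0 0 0 0 1 255;0 0 0 0 0 0 255;0 0 0 0 0 0 255;0 0 0 0 0 0 255",
)

```text
time_s: 12.07
position: [0.5088, 0.0083, 0.0895]
tool_rot: [[-0.227, 0.974, 0.001], [0.974, 0.227, -0.0], [-0.001, 0.001, -1.0]]
ft_force: [0.2, 0.8, -1.0]
grip_width: 0.0111
gripper_force: 48.9
```

```bash
python3 plan.py .5091 .0086 .049 -76.7
```

```text
t 12.07 psi 103.1 pos [0.5088 0.0083 0.0895] q6 -25.6 w 0.0111 tilt [ 0.0013 -0.0003]
psi->-76.7: rz 179.8  q6end 154 | after turn: x -0.02 y -0.04 z 4.05 cm
psi->103.3: rz -0.2  q6end -26 | after turn: x 0.02 y 0.04 z 4.05 cm
```

jog_arm(
  plan="0 0 0 0 0 1.5 255;0 0 0 0 0 1 255;0 0 0 0 0 0.5 255;0 0 0 0 0 0.5 255;0 0 0 0 0 0.3 255;0 0 0 0 0 0.3 255;0 0 0 0 0 0 255;0 0 0 0 0 0 255",
)

```text
time_s: 12.73
position: [0.5086, 0.0086, 0.0479]
tool_rot: [[-0.227, 0.974, 0.0], [0.974, 0.227, -0.0], [-0.0, 0.0, -1.0]]
ft_force: [-1.1, 0.3, -2.2]
grip_width: 0.0111
gripper_force: 48.9
```

jog_arm(
  plan="0 0 0 0 0 0 130;0 0 0 0 0 0 130;0 0 0 0 0 0 130;0 0 0 0 0 0 130;0 0 0 0 0 -2 130;0 0 0 0 0 -3 130;0 0 0 0 0 -3 60;0 0 0 0 0 -3 0;0 0 6.8 0 0 0 0;0 0 6.8 0 0 0 0",
)

```text
time_s: 13.57
position: [0.5092, 0.0085, 0.1597]
tool_rot: [[0.014, 1.0, 0.004], [1.0, -0.014, -0.001], [-0.001, 0.004, -1.0]]
ft_force: [-1.0, 0.6, 0.1]
grip_width: 0.0851
gripper_force: 0.0
```

jog_arm(
  plan="0 0 6.8 0 0 0 0;0 0 6.8 0 0 0 0;0 0 6.8 0 0 0 0;0 0 6.8 0 0 0 0;0 0 6.8 0 0 0 0;0 0 6.8 0 0 0 0;0 0 6.8 0 0 0 0;0 0 6.8 0 0 0 0;0 0 6.9 0 0 0 0",
)

```text
time_s: 14.32
position: [0.5084, 0.0087, 0.1578]
tool_rot: [[0.884, 0.468, 0.0], [0.468, -0.884, -0.0], [0.0, 0.0, -1.0]]
ft_force: [0.1, 0.5, 0.4]
grip_width: 0.0854
gripper_force: 0.0
```

jog_arm(
  plan="0 0 6.9 0 0 0 0;0 0 6.9 0 0 0 0;0 0 0 0 0 0 0;0 0 0 0 0 0 0",
)

```text
time_s: 14.65
position: [0.5084, 0.0087, 0.1578]
tool_rot: [[0.968, 0.252, 0.0], [0.252, -0.968, -0.0], [0.0, 0.0, -1.0]]
ft_force: [-0.1, -0.2, 0.9]
grip_width: 0.0856
gripper_force: 0.0
```

```bash
python3 plan.py .6214 .2986 .0194 14.5; python3 pads.py t P3 P1 P4
```

```text
t 14.65 psi 14.6 pos [0.5084 0.0087 0.1578] q6 63.0 w 0.0856 tilt [ 0.0001 -0.    ]
psi->14.5: rz 0.1  q6end 88 | after turn: x 18.20 y -25.24 z 13.84 cm
psi->194.5: rz -179.9  q6end -92 | after turn: x -18.20 y 25.24 z 13.84 cm
topP3 c=0.005 x=0.6193 y=0.2992 yaw=-165.9; c=0.005 x=0.6194 y=0.2991 yaw=-165.5;
topP1 c=0.008 x=0.3845 y=0.2761 yaw=4.4; c=0.008 x=0.3845 y=0.2759 yaw=4.4;
topP4 c=0.005 x=0.4258 y=-0.2553 yaw=137.4; c=0.006 x=0.4259 y=-0.2551 yaw=137.6;
```

jog_arm(
  plan="0 0 0 1.82 -2.52 0 0;0 0 0 1.82 -2.52 0 0;0 0 0 1.82 -2.52 0 0;0 0 0 1.82 -2.52 0 0;0 0 0 1.82 -2.52 0 0;0 0 0 1.82 -2.52 0 0;0 0 0 1.82 -2.52 1 0;0 0 0 1.82 -2.52 2 0;0 0 0 1.82 -2.53 2 0;0 0 0 1.82 -2.53 2 0",
)

```text
time_s: 15.53
position: [0.6223, 0.2997, 0.0868]
tool_rot: [[0.968, 0.252, 0.0], [0.252, -0.968, 0.0], [0.0, 0.0, -1.0]]
ft_force: [0.4, -0.6, -0.1]
grip_width: 0.0855
gripper_force: 0.0
```

jog_arm(
  plan="0 0 0 0 0 2 0;0 0 0 0 0 0 0;0 0 0 0 0 0 0",
)

```text
time_s: 15.78
position: [0.6214, 0.298, 0.0669]
tool_rot: [[0.968, 0.251, -0.002], [0.251, -0.968, -0.001], [-0.002, 0.0, -1.0]]
ft_force: [1.1, -0.4, 1.4]
grip_width: 0.0853
gripper_force: 0.0
```

```bash
python3 plan.py .6214 .2985 .0194 14.3
```

```text
t 15.78 psi 14.5 pos [0.6214 0.298  0.0669] q6 91.3 w 0.0853 tilt [-0.0023 -0.0009]
psi->14.3: rz 0.2  q6end 92 | after turn: x 0.01 y -0.05 z 4.75 cm
psi->194.3: rz -179.8  q6end -88 | after turn: x -0.01 y 0.05 z 4.75 cm
```

jog_arm(
  plan="0 0 0.2 0 -0.05 2 0;0 0 0 0 0 2 0;0 0 0 0 0 0.75 0;0 0 0 0 0 0 0;0 0 0 0 0 0 100;0 0 0 0 0 0 255;0 0 0 0 0 0 255;0 0 0 0 0 0 255;0 0 0 0 0 0 255;0 0 0 0 0 0 255",
)

```text
time_s: 16.62
position: [0.622, 0.2987, 0.0206]
tool_rot: [[0.969, 0.246, 0.001], [0.246, -0.969, -0.0], [0.001, 0.0, -1.0]]
ft_force: [0.8, -5.7, 5.6]
grip_width: 0.0126
gripper_force: 25.1
```

jog_arm(
  plan="0 0 0 0 0 0 255;0 0 0 0 0 0 255;0 0 0 0 0 0 255;0 0 0 0 0 0 255;0 0 0 0 0 -2 255;0 0 0 0 0 -3 255;0 0 0 0 0 -3 255;0 0 0 0 0 -3 255;0 0 0 0 0 -2 255;0 0 1 0 0 -1 255",
)

```text
time_s: 17.45
position: [0.6224, 0.2992, 0.1629]
tool_rot: [[0.974, 0.228, 0.004], [0.228, -0.974, 0.001], [0.004, -0.001, -1.0]]
ft_force: [1.1, 1.0, -1.8]
grip_width: 0.0106
gripper_force: 49.0
```

jog_arm(
  plan="0 0 0 0 0 0 255;0 0 0 0 0 0 255",
)

```text
time_s: 17.62
position: [0.6213, 0.2987, 0.1587]
tool_rot: [[0.974, 0.228, -0.002], [0.228, -0.974, -0.0], [-0.002, -0.0, -1.0]]
ft_force: [0.0, -0.1, -1.8]
grip_width: 0.0103
gripper_force: 48.9
```

```bash
python3 plan.py .5704 .0231 .048 13.3
```

```text
t 17.62 psi 13.2 pos [0.6213 0.2987 0.1587] q6 92.6 w 0.0103 tilt [-0.0019 -0.0003]
psi->13.3: rz -0.1  q6end 69 | after turn: x -11.30 y 25.65 z 11.07 cm
psi->-166.7: rz 179.9  q6end 249 | after turn: x 11.30 y -25.65 z 11.07 cm
```

jog_arm(
  plan="0 0 0 -1.13 2.56 0 255;0 0 0 -1.13 2.56 0 255;0 0 0 -1.13 2.56 0 255;0 0 0 -1.13 2.56 0 255;0 0 0 -1.13 2.56 0 255;0 0 0 -1.13 2.56 0 255;0 0 0 -1.13 2.56 0 255;0 0 0 -1.13 2.57 0 255;0 0 0 -1.13 2.58 0 255;0 0 0 -1.13 2.58 0 255",
)

```text
time_s: 18.45
position: [0.5691, 0.0221, 0.1579]
tool_rot: [[0.974, 0.229, -0.004], [0.229, -0.974, 0.001], [-0.004, -0.002, -1.0]]
ft_force: [1.2, 0.6, -2.3]
grip_width: 0.0099
gripper_force: 49.0
```

jog_arm(
  plan="0 0 0 0 0 2 255;0 0 0 0 0 2 255;0 0 0 0 0 2 255;0 0 0 0 0 1 255;0 0 0 0 0 0 255;0 0 0 0 0 0 255;0 0 0 0 0 0 255",
)

```text
time_s: 19.03
position: [0.5708, 0.0232, 0.0908]
tool_rot: [[0.973, 0.229, 0.001], [0.229, -0.973, -0.0], [0.001, 0.0, -1.0]]
ft_force: [0.3, -0.4, -0.6]
grip_width: 0.01
gripper_force: 49.0
```

```bash
python3 plan.py .5704 .0231 .0485 13.3
```

```text
t 19.03 psi 13.2 pos [0.5708 0.0232 0.0908] q6 67.2 w 0.01 tilt [ 0.001  -0.0002]
psi->13.3: rz -0.1  q6end 67 | after turn: x -0.04 y 0.00 z 4.23 cm
psi->-166.7: rz 179.9  q6end 247 | after turn: x 0.04 y -0.00 z 4.23 cm
```

jog_arm(
  plan="0 0 0 0 0 1.5 255;0 0 0 0 0 1 255;0 0 0 0 0 0.5 255;0 0 0 0 0 0.5 255;0 0 0 0 0 0.4 255;0 0 0 0 0 0.3 255;0 0 0 0 0 0 255;0 0 0 0 0 0 255",
)

```text
time_s: 19.7
position: [0.5707, 0.023, 0.0487]
tool_rot: [[0.974, 0.228, 0.001], [0.228, -0.974, -0.0], [0.001, 0.001, -1.0]]
ft_force: [-1.0, -1.6, 0.8]
grip_width: 0.0103
gripper_force: 49.7
```

jog_arm(
  plan="0 0 0 0 0 0 130;0 0 0 0 0 0 130;0 0 0 0 0 0 130;0 0 0 0 0 0 130;0 0 0 0 0 -2 130;0 0 0 0 0 -3 130;0 0 0 0 0 -3 60;0 0 4.5 0 0 -3 0;0 0 4.4 0 0 0 0;0 0 0 0 0 0 0",
)

```text
time_s: 20.53
position: [0.5711, 0.0231, 0.1599]
tool_rot: [[0.997, 0.073, 0.004], [0.073, -0.997, -0.001], [0.004, 0.001, -1.0]]
ft_force: [-0.1, 0.5, -1.2]
grip_width: 0.085
gripper_force: 0.0
```

jog_arm(
  plan="0 0 0 0 0 0 0;0 0 0 0 0 0 0",
)

```text
time_s: 20.7
position: [0.5698, 0.0233, 0.1571]
tool_rot: [[0.997, 0.077, -0.002], [0.077, -0.997, 0.0], [-0.002, -0.001, -1.0]]
ft_force: [0.0, -0.3, 0.0]
grip_width: 0.0852
gripper_force: 0.0
```

```bash
python3 plan.py .3866 .2752 .0194 4.4; python3 pads.py t P1 P4
```

```text
t 20.7 psi 4.4 pos [0.5698 0.0233 0.1571] q6 76.0 w 0.0852 tilt [-0.0022  0.0004]
psi->4.4: rz 0.0  q6end 109 | after turn: x -16.34 y -26.53 z 13.77 cm
psi->184.4: rz -180.0  q6end -71 | after turn: x 16.34 y 26.53 z 13.77 cm
topP1 c=0.008 x=0.3845 y=0.2763 yaw=4.0; c=0.008 x=0.3844 y=0.2763 yaw=4.1;
topP4 c=0.005 x=0.4257 y=-0.2552 yaw=137.5; c=0.005 x=0.4258 y=-0.2552 yaw=137.4;
```

jog_arm(
  plan="0 0 0 -1.63 -2.65 0 0;0 0 0 -1.63 -2.65 0 0;0 0 0 -1.63 -2.65 0 0;0 0 0 -1.63 -2.65 0 0;0 0 0 -1.63 -2.65 0 0;0 0 0 -1.63 -2.65 0 0;0 0 0 -1.63 -2.65 1 0;0 0 0 -1.63 -2.65 2 0;0 0 0 -1.64 -2.65 2 0;0 0 0 -1.64 -2.67 2 0",
)

```text
time_s: 21.58
position: [0.3864, 0.2762, 0.0869]
tool_rot: [[0.997, 0.076, -0.001], [0.076, -0.997, -0.0], [-0.001, 0.0, -1.0]]
ft_force: [0.4, 0.2, -0.6]
grip_width: 0.0854
gripper_force: 0.0
```

jog_arm(
  plan="0 0 0 0 0 2 0;0 0 0 0 0 0 0;0 0 0 0 0 0 0",
)

```text
time_s: 21.83
position: [0.3874, 0.2751, 0.0676]
tool_rot: [[0.997, 0.076, -0.002], [0.076, -0.997, -0.001], [-0.002, 0.001, -1.0]]
ft_force: [0.3, -0.8, 1.2]
grip_width: 0.0854
gripper_force: 0.0
```

```bash
python3 plan.py .3866 .2753 .0194 4.3
```

```text
t 21.83 psi 4.4 pos [0.3874 0.2751 0.0676] q6 106.7 w 0.0854 tilt [-0.0023 -0.001 ]
psi->4.3: rz 0.1  q6end 107 | after turn: x -0.08 y -0.02 z 4.82 cm
psi->184.3: rz -179.9  q6end -73 | after turn: x 0.08 y 0.02 z 4.82 cm
```

jog_arm(
  plan="0 0 0.1 -0.05 0 2 0;0 0 0 0 0 2 0;0 0 0 0 0 0.8 0;0 0 0 0 0 0 0;0 0 0 0 0 0 100;0 0 0 0 0 0 255;0 0 0 0 0 0 255;0 0 0 0 0 0 255;0 0 0 0 0 0 255;0 0 0 0 0 0 255",
)

```text
time_s: 22.67
position: [0.3874, 0.2755, 0.0205]
tool_rot: [[0.997, 0.073, 0.001], [0.073, -0.997, 0.0], [0.001, -0.0, -1.0]]
ft_force: [-1.0, 5.8, 8.4]
grip_width: 0.0127
gripper_force: 25.1
```

jog_arm(
  plan="0 0 0 0 0 0 255;0 0 0 0 0 0 255;0 0 0 0 0 0 255;0 0 0 0 0 0 255;0 0 0 0 0 -2 255;0 0 0 0 0 -3 255;0 0 0 0 0 -3 255;0 0 0 0 0 -3 255;0 0 -4.5 0 0 -2 255;0 0 -4.5 0 0 -1 255",
)

```text
time_s: 23.5
position: [0.3878, 0.2756, 0.1628]
tool_rot: [[0.973, 0.232, 0.004], [0.232, -0.973, 0.001], [0.004, -0.0, -1.0]]
ft_force: [0.5, -0.5, -1.8]
grip_width: 0.0106
gripper_force: 48.8
```

jog_arm(
  plan="0 0 0 0 0 0 255;0 0 0 0 0 0 255;0 0 0 0 0 0 255",
)

```text
time_s: 23.75
position: [0.3866, 0.2751, 0.159]
tool_rot: [[0.974, 0.226, -0.002], [0.226, -0.974, -0.001], [-0.002, 0.0, -1.0]]
ft_force: [-0.2, -0.3, -3.0]
grip_width: 0.0104
gripper_force: 48.8
```

```bash
python3 plan.py .5236 -.0527 .0485 13.3
```

```text
t 23.75 psi 13.1 pos [0.3866 0.2751 0.159 ] q6 98.0 w 0.0104 tilt [-0.0022 -0.0009]
psi->13.3: rz -0.2  q6end 57 | after turn: x 5.79 y 35.05 z 11.05 cm
psi->-166.7: rz 179.8  q6end 237 | after turn: x -5.79 y -35.05 z 11.05 cm
```

jog_arm(
  plan="0 0 -0.2 0.5 3.1 0 255;0 0 0 0.58 3.5 0 255;0 0 0 0.58 3.5 0 255;0 0 0 0.58 3.5 0 255;0 0 0 0.58 3.5 0 255;0 0 0 0.58 3.5 0 255;0 0 0 0.58 3.5 0 255;0 0 0 0.58 3.5 0 255;0 0 0 0.58 3.5 0 255;0 0 0 0.65 3.9 0 255",
)

```text
time_s: 24.58
position: [0.5243, -0.053, 0.1588]
tool_rot: [[0.973, 0.23, -0.003], [0.23, -0.973, 0.001], [-0.002, -0.002, -1.0]]
ft_force: [0.7, 1.3, -1.4]
grip_width: 0.0102
gripper_force: 48.9
```

jog_arm(
  plan="0 0 0 0 0 0 255;0 0 0 0 0 2 255;0 0 0 0 0 2 255;0 0 0 0 0 2 255;0 0 0 0 0 1 255;0 0 0 0 0 0 255;0 0 0 0 0 0 255;0 0 0 0 0 0 255",
)

```text
time_s: 25.25
position: [0.5249, -0.0518, 0.0904]
tool_rot: [[0.973, 0.231, 0.0], [0.231, -0.973, -0.0], [0.0, 0.0, -1.0]]
ft_force: [-0.2, -0.1, -1.7]
grip_width: 0.0102
gripper_force: 49.0
```

```bash
python3 plan.py .5236 -.0527 .0485 13.3
```

```text
t 25.25 psi 13.4 pos [ 0.5249 -0.0518  0.0904] q6 58.1 w 0.0102 tilt [ 0.0003 -0.0001]
psi->13.3: rz 0.1  q6end 58 | after turn: x -0.14 y 0.06 z 4.19 cm
psi->193.3: rz -179.9  q6end -122 | after turn: x 0.14 y -0.06 z 4.19 cm
```

jog_arm(
  plan="0 0 0 -0.12 0.06 1 255;0 0 0 0 0 1 255;0 0 0 0 0 0.5 255;0 0 0 0 0 0.5 255;0 0 0 0 0 0.5 255;0 0 0 0 0 0.4 255;0 0 0 0 0 0.2 255;0 0 0 0 0 0 255;0 0 0 0 0 0 255",
)

```text
time_s: 26.0
position: [0.5237, -0.0527, 0.0493]
tool_rot: [[0.973, 0.232, 0.0], [0.232, -0.973, -0.0], [0.0, 0.0, -1.0]]
ft_force: [0.1, -0.5, -1.6]
grip_width: 0.0101
gripper_force: 49.0
```

jog_arm(
  plan="0 0 0 0 0 0.1 255;0 0 0 0 0 0 255;0 0 0 0 0 0 170;0 0 0 0 0 0 170;0 0 0 0 0 0 170;0 0 0 0 0 0 170;0 0 0 0 0 -2 170;0 0 0 0 0 -3 170;0 0 0 0 0 -3 60;0 0 0 0 0 -3 0",
)

```text
time_s: 26.83
position: [0.5233, -0.0525, 0.1595]
tool_rot: [[0.973, 0.232, -0.0], [0.232, -0.973, 0.0], [-0.0, -0.0, -1.0]]
ft_force: [0.3, 0.0, 0.3]
grip_width: 0.0513
gripper_force: 0.0
```

jog_arm(
  plan="0 0 -6.9 0 0 0 0;0 0 -6.9 0 0 0 0;0 0 -6.9 0 0 0 0;0 0 -6.9 0 0 0 0;0 0 -6.9 0 0 0 0;0 0 -6.9 0 0 0 0;0 0 -6.9 0 0 0 0;0 0 -6.9 0 0 0 0;0 0 -6.9 0 0 0 0;0 0 -6.9 0 0 0 0",
)

```text
time_s: 27.67
position: [0.5236, -0.0526, 0.1582]
tool_rot: [[0.126, 0.992, -0.0], [0.992, -0.126, 0.0], [0.0, -0.0, -1.0]]
ft_force: [-0.1, 0.2, 0.5]
grip_width: 0.0853
gripper_force: 0.0
```

jog_arm(
  plan="0 0 -6.9 0 0 0 0;0 0 -6.9 0 0 0 0;0 0 -6.9 0 0 0 0;0 0 -6.9 0 0 0 0;0 0 -6.9 0 0 0 0;0 0 -6.9 0 0 0 0;0 0 -6.9 0 0 0 0;0 0 -6.9 0 0 0 0;0 0 0 0 0 0 0;0 0 0 0 0 0 0",
)

```text
time_s: 28.5
position: [0.5236, -0.0526, 0.1582]
tool_rot: [[-0.736, 0.677, -0.0], [0.677, 0.736, 0.0], [0.0, 0.0, -1.0]]
ft_force: [0.6, 0.9, 0.4]
grip_width: 0.0854
gripper_force: 0.0
```

```bash
python3 plan.py .428 -.2562 .0194 137.4; python3 pads.py b P4
```

```text
t 28.5 psi 137.4 pos [ 0.5236 -0.0526  0.1582] q6 -66.0 w 0.0854 tilt [-0.      0.0001]
psi->137.4: rz 0.0  q6end -91 | after turn: x -6.75 y -21.46 z 13.88 cm
psi->317.4: rz -180.0  q6end -271 | after turn: x 6.75 y 21.46 z 13.88 cm
topP4 c=0.006 x=0.4259 y=-0.2551 yaw=137.6; c=0.006 x=0.4258 y=-0.2551 yaw=137.6;
sceneP4 c=0.016 x=0.4287 y=-0.2567 yaw=137.7; c=0.079 x=0.4287 y=-0.2547 yaw=-43.3;
```

jog_arm(
  plan="0 0 -0.2 -0.84 -2.68 0 0;0 0 0 -0.84 -2.68 0 0;0 0 0 -0.84 -2.68 0 0;0 0 0 -0.84 -2.68 0 0;0 0 0 -0.84 -2.68 0 0;0 0 0 -0.84 -2.68 2 0;0 0 0 -0.84 -2.68 3 0;0 0 0 -0.84 -2.68 2 0;0 0 0 0 0 2 0;0 0 0 0 0 0 0",
)

```text
time_s: 29.43
position: [0.4274, -0.2564, 0.0651]
tool_rot: [[-0.738, 0.675, -0.004], [0.675, 0.738, 0.004], [0.006, 0.0, -1.0]]
ft_force: [0.2, 1.1, -1.0]
grip_width: 0.0853
gripper_force: 0.0
```

jog_arm(
  plan="0 0 0 0 0 0 0;0 0 0 0 0 0 0",
)

```text
time_s: 29.6
position: [0.43, -0.2564, 0.0693]
tool_rot: [[-0.741, 0.672, 0.001], [0.672, 0.741, -0.001], [-0.001, 0.0, -1.0]]
ft_force: [0.5, -0.1, 0.9]
grip_width: 0.0856
gripper_force: 0.0
```

```bash
python3 plan.py .4278 -.2562 .0194 137.6
```

```text
t 29.6 psi 137.8 pos [ 0.43   -0.2564  0.0693] q6 -92.2 w 0.0856 tilt [ 0.0011 -0.0009]
psi->137.6: rz 0.2  q6end -92 | after turn: x 0.18 y -0.13 z 4.99 cm
psi->317.6: rz -179.8  q6end -272 | after turn: x -0.18 y 0.13 z 4.99 cm
```

jog_arm(
  plan="0 0 0 0.13 -0.1 2 0;0 0 0 0 0 2 0;0 0 0 0 0 0 0;0 0 0 0 0 0 0;0 0 0 0 0 0 0",
)

```text
time_s: 30.02
position: [0.4286, -0.2567, 0.0297]
tool_rot: [[-0.741, 0.671, 0.002], [0.671, 0.741, -0.002], [-0.002, -0.0, -1.0]]
ft_force: [-0.2, 0.2, 0.1]
grip_width: 0.0851
gripper_force: 0.0
```

```bash
python3 plan.py .4278 -.2562 .0194 137.6
```

```text
t 30.02 psi 137.8 pos [ 0.4286 -0.2567  0.0297] q6 -92.4 w 0.0851 tilt [ 0.0017 -0.0017]
psi->137.6: rz 0.2  q6end -92 | after turn: x 0.09 y -0.02 z 1.03 cm
psi->317.6: rz -179.8  q6end -272 | after turn: x -0.09 y 0.02 z 1.03 cm
```

jog_arm(
  plan="0 0 0.2 0.08 0 1 0;0 0 0 0 0 0 0;0 0 0 0 0 0 100;0 0 0 0 0 0 255;0 0 0 0 0 0 255;0 0 0 0 0 0 255;0 0 0 0 0 0 255;0 0 0 0 0 0 255;0 0 0 0 0 0 255;0 0 0 0 0 0 255",
)

```text
time_s: 30.85
position: [0.427, -0.2561, 0.0184]
tool_rot: [[-0.739, 0.674, 0.0], [0.674, 0.739, -0.0], [-0.0, -0.0, -1.0]]
ft_force: [-2.1, -1.6, 4.1]
grip_width: 0.0119
gripper_force: 48.9
```

jog_arm(
  plan="0 0 0 0 0 0 255;0 0 0 0 0 0 255;0 0 0 0 0 -2 255;0 0 0 0 0 -3 255;0 0 0 0 0 -3 255;0 0 0 0 0 -3 255;0 0 6.9 0 0 -2 255;0 0 6.9 0 0 -1 255;0 0 6.9 0 0 0 255;0 0 6.9 0 0 0 255",
)

```text
time_s: 31.68
position: [0.4272, -0.2556, 0.1584]
tool_rot: [[-0.337, 0.942, 0.001], [0.942, 0.337, 0.0], [-0.0, 0.001, -1.0]]
ft_force: [0.3, -0.2, -2.3]
grip_width: 0.0118
gripper_force: 49.2
```

jog_arm(
  plan="0 0 6.7 0 0 0 255;0 0 0 0 0 0 255;0 0 0 0 0 0 255;0 0 0 0 0 0 255",
)

```text
time_s: 32.02
position: [0.427, -0.2557, 0.1579]
tool_rot: [[-0.234, 0.972, -0.0], [0.972, 0.234, 0.001], [0.001, -0.0, -1.0]]
ft_force: [-0.4, -0.5, -1.8]
grip_width: 0.0116
gripper_force: 49.2
```

```bash
python3 plan.py .5849 -.0382 .0485 103.3
```

```text
t 32.02 psi 103.5 pos [ 0.427  -0.2557  0.1579] q6 -58.1 w 0.0116 tilt [-0.0004  0.0006]
psi->103.3: rz 0.2  q6end -31 | after turn: x 17.53 y 20.37 z 10.94 cm
psi->283.3: rz -179.8  q6end -211 | after turn: x -17.53 y -20.37 z 10.94 cm
```

jog_arm(
  plan="0 0 0.2 1.75 2.03 0 255;0 0 0 1.75 2.03 0 255;0 0 0 1.75 2.03 0 255;0 0 0 1.75 2.03 0 255;0 0 0 1.75 2.03 0 255;0 0 0 1.75 2.03 0 255;0 0 0 1.75 2.03 0 255;0 0 0 1.75 2.03 0 255;0 0 0 1.78 2.05 0 255;0 0 0 1.78 2.06 0 255",
)

```text
time_s: 32.85
position: [0.586, -0.0374, 0.1579]
tool_rot: [[-0.23, 0.973, -0.001], [0.973, 0.23, 0.0], [0.0, -0.0, -1.0]]
ft_force: [-0.3, -0.7, -2.2]
grip_width: 0.0116
gripper_force: 49.2
```

jog_arm(
  plan="0 0 0 0 0 0 255;0 0 0 0 0 2 255;0 0 0 0 0 2 255;0 0 0 0 0 2 255;0 0 0 0 0 0.8 255;0 0 0 0 0 0 255;0 0 0 0 0 0 255;0 0 0 0 0 0 255;0 0 0 0 0 0 255",
)

```text
time_s: 33.6
position: [0.586, -0.0389, 0.0915]
tool_rot: [[-0.227, 0.974, 0.002], [0.974, 0.227, -0.001], [-0.001, 0.002, -1.0]]
ft_force: [0.4, -0.2, -2.3]
grip_width: 0.0118
gripper_force: 49.3
```

```bash
python3 plan.py .5849 -.0382 .0485 103.3
```

```text
t 33.6 psi 103.1 pos [ 0.586  -0.0389  0.0915] q6 -28.5 w 0.0118 tilt [ 0.0022 -0.0006]
psi->103.3: rz -0.2  q6end -29 | after turn: x 0.09 y -0.09 z 4.30 cm
psi->-76.7: rz 179.8  q6end 151 | after turn: x -0.09 y 0.09 z 4.30 cm
```

jog_arm(
  plan="0 0 -0.1 0.14 -0.08 1 255;0 0 0 0 0 1 255;0 0 0 0 0 0.5 255;0 0 0 0 0 0.5 255;0 0 0 0 0 0.5 255;0 0 0 0 0 0.5 255;0 0 0 0 0 0.3 255;0 0 0 0 0 0.1 255;0 0 0 0 0 0 255;0 0 0 0 0 0 255",
)

```text
time_s: 34.43
position: [0.5842, -0.0375, 0.0466]
tool_rot: [[-0.229, 0.974, -0.0], [0.974, 0.229, -0.0], [-0.0, -0.0, -1.0]]
ft_force: [-2.6, -0.4, 2.9]
grip_width: 0.0116
gripper_force: 49.9
```

jog_arm(
  plan="0 0 0 0 0 0 170;0 0 0 0 0 0 170;0 0 0 0 0 0 170;0 0 0 0 0 0 170;0 0 0 0 0 -2 170;0 0 0 0 0 -3 170;0 0 0 0 0 -3 140;0 0 0 0 0 -3 140;0 0 6.9 0 0 0 130;0 0 6.9 0 0 0 130",
)

```text
time_s: 35.27
position: [0.5852, -0.0377, 0.1583]
tool_rot: [[0.016, 1.0, 0.004], [1.0, -0.016, -0.001], [-0.001, 0.004, -1.0]]
ft_force: [-0.0, -0.2, -1.3]
grip_width: 0.0419
gripper_force: 0.0
```

jog_arm(
  plan="0 0 6.9 -1.4 1 0 130;0 0 6.9 -2.2 1.2 0 130;0 0 6.9 -2.5 0.8 0 130;0 0 6.9 -2.5 0.4 0 130;0 0 6.9 -2.5 0 0 130;0 0 6.9 -2.5 -0.3 0 130;0 0 6.9 -2 -0.6 0 130;0 0 6.9 0 0 0 130;0 0 6.9 0 0 0 130;0 0 6.9 0 0 0 130",
)

```text
time_s: 36.1
position: [0.5527, -0.1779, 0.1563]
tool_rot: [[0.94, 0.342, 0.0], [0.342, -0.94, -0.0], [0.0, 0.0, -1.0]]
ft_force: [0.2, 0.8, -0.4]
grip_width: 0.042
gripper_force: 0.0
```

jog_arm(
  plan="0 0 7.1 0 0 0 130;0 0 0 0 0 0 130;0 0 0 0 0 0 130",
)

```text
time_s: 36.35
position: [0.5529, -0.1775, 0.1562]
tool_rot: [[0.972, 0.234, 0.0], [0.234, -0.972, -0.0], [0.0, 0.0, -1.0]]
ft_force: [0.5, 1.3, -0.4]
grip_width: 0.0419
gripper_force: 0.0
```

```bash
python3 plan.py .5174 .1097 .066 13.3; python3 - <<'E'
from h import *
im=imaging.get_image("top"); cv2.imwrite("pics/t2.png",cv2.resize(im["pixels"][190:330,240:420],None,fx=4,fy=4,interpolation=cv2.INTER_CUBIC)[:,:,::-1])
t=np.radians(13.3);R=np.array([[np.cos(t),-np.sin(t)],[np.sin(t),np.cos(t)]])
for n,l,y in(("A",(-1,-1),0),("B",(1,-1),90),("C",(1,1),180),("D",(-1,1),-90)):
    p=np.array([.547,-.0148])+R@np.array(l)*.0315-[.0021,-.0008]; H=height(im)
    show(n,fit(im,shift(PAD,.028),p,.05,.1,.03,[np.radians(13.3+y)])); 
    a=t+np.radians(y); o=[]
    for lx,ly in((-.02,.018),(.015,-.02),(-.02,-.012),(.022,.012),(.024,-.02),(-.022,.024)):
        w=p+np.array([lx*np.cos(a)-ly*np.sin(a),lx*np.sin(a)+ly*np.cos(a)]); u,v=np.round(proj(im,[*w,.042])[0]).astype(int); o.append(round(float(H[v,u])*1000,1))
    print(o)
im=imaging.get_image("scene"); show("knob",fit(im,KNOB,(.518,.11),.073,.12,.04,np.radians([0,45,90,135])))
E
```

```text
t 36.35 psi 13.5 pos [ 0.5529 -0.1775  0.1562] q6 47.0 w 0.0419 tilt [ 0. -0.]
psi->13.3: rz 0.2  q6end 77 | after turn: x 3.15 y -28.77 z 9.02 cm
psi->193.3: rz -179.8  q6end -103 | after turn: x -3.15 y 28.77 z 9.02 cm
A c=0.865 x=0.5840 y=-0.0129 yaw=114.4;
[44.1, 40.1, 43.8, 42.4, 42.5, 35.5]
B c=0.871 x=0.5455 y=0.0326 yaw=-129.4;
[44.7, 41.2, 44.6, 41.6, 41.0, 39.5]
C c=0.843 x=0.5030 y=0.0752 yaw=-160.3;
[42.6, 39.5, 42.3, 43.0, 41.0, 41.1]
D c=0.863 x=0.5252 y=-0.0604 yaw=-7.9;
[43.5, 38.1, 43.0, 37.9, 40.6, 44.2]
knob c=0.053 x=0.5189 y=0.1104 yaw=10.5; c=0.055 x=0.5186 y=0.1102 yaw=12.0;
```

View pics/t2.png

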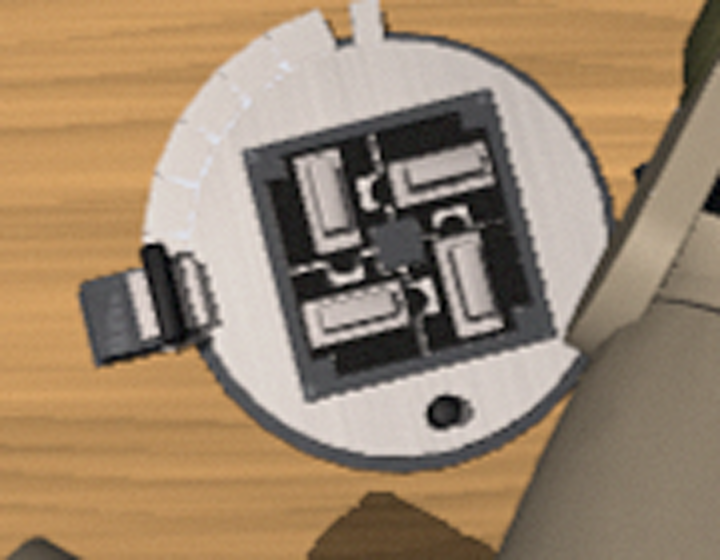

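All four pads lie flush in the tray with their tabs chasing round. The knob is at crop (165,290) and the post at (447,410). Next is the plunger.

jog_arm(
  plan="0 0 0 0.31 -2.87 0 130;0 0 0 0.31 -2.87 0 130;0 0 0 0.31 -2.87 0 130;0 0 0 0.31 -2.87 0 130;0 0 0 0.31 -2.87 0 130;0 0 0 0.31 -2.87 0 130;0 0 0 0.31 -2.87 0 130;0 0 0 0.31 -2.87 0 130;0 0 0 0.33 -2.9 0 130;0 0 0 0.34 -2.91 0 130",
)

```text
time_s: 37.28
position: [0.517, 0.1111, 0.1563]
tool_rot: [[0.973, 0.233, 0.0], [0.233, -0.973, 0.0], [0.0, 0.0, -1.0]]
ft_force: [0.5, -0.5, 0.1]
grip_width: 0.0417
gripper_force: 0.0
```

jog_arm(
  plan="0 0 0 0 0 0 130;0 0 0 0 0 2 130;0 0 0 0 0 1 130;0 0 0 0 0 0 130;0 0 0 0 0 0 130;0 0 0 0 0 0 130",
)

```text
time_s: 37.78
position: [0.5178, 0.1094, 0.1269]
tool_rot: [[0.973, 0.231, 0.001], [0.231, -0.973, -0.0], [0.001, 0.0, -1.0]]
ft_force: [-0.0, -0.6, -0.8]
grip_width: 0.0421
gripper_force: 0.0
```

```bash
python3 plan.py .5174 .1097 .0665 13.3
```

```text
t 37.78 psi 13.3 pos [0.5178 0.1094 0.1269] q6 75.8 w 0.0421 tilt [ 0.0012 -0.0001]
psi->13.3: rz 0.0  q6end 76 | after turn: x -0.03 y -0.03 z 6.04 cm
psi->193.3: rz -180.0  q6end -104 | after turn: x 0.03 y 0.03 z 6.04 cm
```

jog_arm(
  plan="0 0 0 -0.03 -0.03 2 130;0 0 0 0 0 2 130;0 0 0 0 0 1 130;0 0 0 0 0 1 130;0 0 0 0 0 0 130;0 0 0 0 0 0 255;0 0 0 0 0 0 255;0 0 0 0 0 0 255;0 0 0 0 0 0 255;0 0 0 0 0 0 255",
  grip_force=60,
)

```text
time_s: 38.62
position: [0.5177, 0.1097, 0.0674]
tool_rot: [[0.973, 0.23, 0.003], [0.23, -0.973, -0.0], [0.002, 0.001, -1.0]]
ft_force: [-0.4, -1.7, 6.2]
grip_width: 0.0101
gripper_force: 58.8
```

jog_arm(
  plan="0 0 0 0 0 0 255;0 0 0 0 0 0 255",
)

```text
time_s: 38.78
position: [0.5177, 0.1097, 0.0674]
tool_rot: [[0.973, 0.23, 0.003], [0.23, -0.973, -0.0], [0.002, 0.001, -1.0]]
ft_force: [-0.0, -2.5, 5.2]
grip_width: 0.0101
gripper_force: 58.8
```

jog_arm(
  plan="0 0 0 0 0 -0.5 255;0 0 0 0 0 -0.5 255;0 0 0 0 0 -0.5 255;0 0 0 0 0 -0.4 255;0 0 0 0 0 0 255;0 0 0 0 0 0 255",
)

```text
time_s: 39.28
position: [0.517, 0.1098, 0.0851]
tool_rot: [[0.973, 0.23, 0.0], [0.23, -0.973, -0.0], [0.0, 0.0, -1.0]]
ft_force: [4.7, -2.0, -9.8]
grip_width: 0.0096
gripper_force: 58.5
```

jog_arm(
  plan="0 0 -4 0 0 0 255;0 0 -4 0 0 0 255;0 0 -5 0 0 0 255;0 0 -5 0 0 0 255;0 0 -5 0 0 0 255;0 0 -5 0 0 0 255;0 0 -5 0 0 0 255;0 0 -5 0 0 0 255;0 0 -5 0 0 0 255;0 0 -5 0 0 0 255",
)

```text
time_s: 40.12
position: [0.517, 0.1098, 0.0848]
tool_rot: [[0.476, 0.879, -0.0], [0.879, -0.476, -0.0], [-0.0, -0.0, -1.0]]
ft_force: [5.0, -1.9, -10.7]
grip_width: 0.0097
gripper_force: 58.5
```

jog_arm(
  plan="0 0 0 0 0 0 255;0 0 0 0 0 0 255;0 0 0 0 0 0 255",
)

```text
time_s: 40.37
position: [0.517, 0.1098, 0.0848]
tool_rot: [[0.48, 0.877, -0.0], [0.877, -0.48, -0.0], [-0.0, -0.0, -1.0]]
ft_force: [5.8, -1.6, -9.8]
grip_width: 0.0094
gripper_force: 58.6
```

jog_arm(
  plan="0 0 0 0 0 0.2 255;0 0 0 0 0 0.2 255;0 0 0 0 0 0 255;0 0 0 0 0 0 130;0 0 0 0 0 0 130;0 0 0 0 0 0 130;0 0 0 0 0 0 130;0 0 0 0 0 -2 130;0 0 0 0 0 -3 130;0 0 0 0 0 -2 130",
)

```text
time_s: 41.2
position: [0.5171, 0.1101, 0.1534]
tool_rot: [[0.48, 0.877, 0.001], [0.877, -0.48, 0.0], [0.001, 0.001, -1.0]]
ft_force: [0.8, 0.1, 0.8]
grip_width: 0.0421
gripper_force: 0.0
```

jog_arm(
  plan="0 0 0 -2 0 0 130;0 0 0 -3 0 0 130;0 0 0 -3 0 0 130;0 0 0 -2 0 0 130;0 0 0 0 0 0 130;0 0 0 0 0 0 130",
)

```text
time_s: 41.7
position: [0.4687, 0.0218, 0.1516]
tool_rot: [[0.482, 0.876, 0.0], [0.876, -0.482, 0.0], [0.0, 0.0, -1.0]]
ft_force: [0.3, 0.3, 0.1]
grip_width: 0.0417
gripper_force: 0.0
```

```bash
cat > knob.py <<'E'
from h import *
for c in("scene","top"):
    im=imaging.get_image(c); o=[]
    for dz in np.arange(0,.023,.002):
        r=fit(im,shift(KNOB,dz),(.518,.11),.075,.13,.04,np.radians([0,45,90,135]))[0]; o.append((r[0],dz,r[1]))
    o.sort(key=lambda t:t[0]); print(c,[(round(a,3),round(b,3),p[:2].round(4).tolist(),round(np.degrees(p[2])%180,1)) for a,b,p in o[:3]])
    show("post",fit(im,POST,(.452,-.0365),.055,.1,.025,[0]))
E
python3 knob.py; python3 plan.py .4537 -.0366 .06 13.3
```

```text
scene [(np.float64(0.021), np.float64(0.0), [0.5131, 0.1117], np.float64(61.2)), (np.float64(0.021), np.float64(0.002), [0.5133, 0.1112], np.float64(61.4)), (np.float64(0.028), np.float64(0.004), [0.514, 0.1111], np.float64(61.5))]
post c=0.018 x=0.4547 y=-0.0360 yaw=-8.5;
top [(np.float64(0.768), np.float64(0.0), [0.5389, 0.179], np.float64(62.1)), (np.float64(0.768), np.float64(0.01), [0.538, 0.178], np.float64(169.9)), (np.float64(0.768), np.float64(0.012), [0.5287, 0.1838], np.float64(53.7))]
post c=92638861.086 x=0.4520 y=-0.0305 yaw=-0.1;
t 41.8 psi 61.3 pos [0.4692 0.0227 0.1514] q6 16.9 w 0.042 tilt [0.0005 0.0002]
psi->13.3: rz 48.0  q6end 58 | after turn: x -2.87 y 5.41 z 9.14 cm
psi->193.3: rz -132.0  q6end -122 | after turn: x 2.87 y -5.41 z 9.14 cm
```

The knob stays twisted about 48° by itself, so the plunger is held out. Now to the post.

jog_arm(
  plan="0 0 6.9 0 0 0 130;0 0 6.9 0 0 0 130;0 0 6.9 0 0 0 130;0 0 6.9 0 0 0 130;0 0 6.8 0 0 0 130;0 0 6.8 0 0 0 130;0 0 6.8 0 0 0 130;0 0 0 -1.4 2.7 0 130;0 0 0 -1.47 2.71 0 130;0 0 0 0 0 0 130",
)

```text
time_s: 42.63
position: [0.4533, -0.0394, 0.1511]
tool_rot: [[0.973, 0.229, -0.0], [0.229, -0.973, -0.001], [-0.0, 0.001, -1.0]]
ft_force: [0.3, 0.4, 0.4]
grip_width: 0.0416
gripper_force: 0.0
```

jog_arm(
  plan="0 0 0 0 0 2 130;0 0 0 0 0 0 130;0 0 0 0 0 0 130;0 0 0 0 0 0 130",
  grip_force=40,
)

```text
time_s: 42.97
position: [0.4539, -0.0364, 0.1317]
tool_rot: [[0.973, 0.231, 0.0], [0.231, -0.973, 0.0], [0.0, 0.0, -1.0]]
ft_force: [0.1, 0.4, 0.2]
grip_width: 0.0417
gripper_force: 0.0
```

```bash
python3 plan.py .4537 -.0366 .052 13.3
```

```text
t 42.97 psi 13.4 pos [ 0.4539 -0.0364  0.1317] q6 57.1 w 0.0417 tilt [0.0003 0.    ]
psi->13.3: rz 0.1  q6end 57 | after turn: x -0.02 y 0.01 z 7.97 cm
psi->193.3: rz -179.9  q6end -123 | after turn: x 0.02 y -0.01 z 7.97 cm
```

jog_arm(
  plan="0 0 0 0 0 2 130;0 0 0 0 0 2 130;0 0 0 0 0 2 130;0 0 0 0 0 1.9 130;0 0 0 0 0 0 130;0 0 0 0 0 0 255;0 0 0 0 0 0 255;0 0 0 0 0 0 255;0 0 0 0 0 0 255;0 0 0 0 0 0 255",
  grip_force=40,
)

```text
time_s: 43.8
position: [0.4544, -0.0371, 0.0536]
tool_rot: [[0.973, 0.23, 0.003], [0.23, -0.973, -0.001], [0.003, 0.001, -1.0]]
ft_force: [-0.1, 2.2, 7.0]
grip_width: 0.0143
gripper_force: 39.3
```

jog_arm(
  plan="0 0 0 0 0 0 255;0 0 -2 0 0.33 0 255;0 0 -3 0.01 0.5 0 255;0 0 -5 0.04 0.84 0 255;0 0 -5 0.04 0.84 0 255;0 0 0 0 0 0 255",
)

```text
time_s: 44.3
position: [0.464, -0.0619, 0.0536]
tool_rot: [[0.878, 0.478, 0.004], [0.478, -0.878, -0.002], [0.003, 0.003, -1.0]]
ft_force: [1.3, -0.3, 5.0]
grip_width: 0.0141
gripper_force: 39.4
```

jog_arm(
  plan="0 0 -5 0.04 0.84 0 255;0 0 -5 0.04 0.84 0 255;0 0 -5 0.04 0.84 0 255;0 0 -5 0.04 0.84 0 255;0 0 -5 0.04 0.84 0 255;0 0 -5 0.04 0.84 0 255;0 0 -5 0.04 0.84 0 255;0 0 0 0 0 0 255;0 0 0 0 0 0 255",
)

```text
time_s: 45.05
position: [0.5057, -0.101, 0.0536]
tool_rot: [[0.45, 0.893, 0.004], [0.893, -0.45, -0.001], [0.001, 0.004, -1.0]]
ft_force: [3.3, 2.6, 5.5]
grip_width: 0.0147
gripper_force: 39.6
```

```bash
python3 plan.py .5691 -.1082 .052 103.3; python3 -c "
from h import *; s=env.observe(); p=s['position']; print(np.degrees(np.arctan2(p[1]+.0148,p[0]-.547))-193.3, np.hypot(p[1]+.0148,p[0]-.547), s['ft_force'])"
```

```text
t 45.05 psi 63.3 pos [ 0.5057 -0.101   0.0536] q6 2.2 w 0.0147 tilt [ 0.0044 -0.0012]
psi->103.3: rz -40.0  q6end -37 | after turn: x -2.16 y 6.00 z 0.16 cm
psi->-76.7: rz 140.0  q6end 143 | after turn: x 2.16 y -6.00 z 0.16 cm
-308.8836216525893 0.09559089778222304 [3.34098615 2.62346857 5.47516731]
```

jog_arm(
  plan="0 0 -5 0.04 0.84 0 255;0 0 -5 0.04 0.84 0 255;0 0 -5 0.04 0.84 0 255;0 0 -5 0.04 0.84 0 255;0 0 -5 0.04 0.84 0 255;0 0 -5 0.04 0.84 0 255;0 0 -5 0.04 0.84 0 255;0 0 0 0 0 0 255;0 0 0 0 0 0 255",
)

```text
time_s: 45.8
position: [0.5624, -0.1093, 0.0536]
tool_rot: [[-0.144, 0.99, 0.003], [0.99, 0.144, -0.0], [-0.001, 0.003, -1.0]]
ft_force: [1.1, 2.7, 6.2]
grip_width: 0.014
gripper_force: 39.9
```

```bash
python3 -c "
from h import *; s=env.observe(); p=s['position']; print(np.degrees(np.arctan2(p[1]+.0148,p[0]-.547))-193.3+360, np.hypot(p[1]+.0148,p[0]-.547), s['ft_force'])
for c in ('top','scene'):
  im=imaging.get_image(c); show(c,fit(im,TRAY+[z for k,l in enumerate(((-1,-1),(1,-1),(1,1),(-1,1))) for z in [(rect(*sorted((l[0]*.012,l[0]*.063)),*sorted((l[1]*.012,l[1]*.063))),.028,.042)]],(.546,-.014),.035,.06,.09,np.radians([5,13,20])))
"
```

```text
85.96804043494751 0.09573176216037299 [1.11725985 2.69410527 6.17585866]
top c=0.780 x=0.5446 y=-0.0140 yaw=10.7; c=0.780 x=0.5448 y=-0.0132 yaw=10.5;
scene c=0.286 x=0.5489 y=-0.0137 yaw=9.9; c=0.287 x=0.5492 y=-0.0138 yaw=10.2;
```

jog_arm(
  plan="0 0 -2 0.01 0.35 0 255;0 0 -2 0.01 0.35 0 255;0 0 0 0 0 0 255;0 0 0 0 0 0 255;0 0 0 0 0 0 255",
)

```text
time_s: 46.32
position: [0.5687, -0.1081, 0.0536]
tool_rot: [[-0.212, 0.977, 0.002], [0.977, 0.212, -0.0], [-0.001, 0.002, -1.0]]
ft_force: [-0.3, 3.2, 6.6]
grip_width: 0.0143
gripper_force: 39.9
```

```bash
python3 -c "
from h import *; s=env.observe(); p=s['position']; print(np.degrees(np.arctan2(p[1]+.0148,p[0]-.547))-193.3+360, np.hypot(p[1]+.0148,p[0]-.547), s['ft_force'])"
```

```text
89.7688028683545 0.09574755299245798 [-0.2971569   3.23066577  6.60500481]
```

jog_arm(
  plan="0 0 0 0 0 0 130;0 0 0 0 0 0 130;0 0 0 0 0 0 130;0 0 0 0 0 0 130;0 0 0 0 0 -2 130;0 0 0 0 0 -3 130;0 0 0 0 0 -3 130;0 0 0 -3 0 -2 130;0 0 0 -3 0 0 130;0 0 0 -3 0 0 130",
)

```text
time_s: 47.15
position: [0.588, -0.1975, 0.154]
tool_rot: [[-0.214, 0.977, 0.003], [0.977, 0.214, -0.002], [-0.002, 0.002, -1.0]]
ft_force: [0.9, 0.1, -0.3]
grip_width: 0.0418
gripper_force: 0.0
```

jog_arm(
  plan="0 0 0 -3 0 0 130;0 0 0 -3 0 0 130;0 0 0 0 0 0 130;0 0 0 0 0 0 130",
)

```text
time_s: 47.48
position: [0.5999, -0.2562, 0.1514]
tool_rot: [[-0.211, 0.977, -0.001], [0.977, 0.211, 0.001], [0.001, -0.001, -1.0]]
ft_force: [-0.5, 1.3, 0.0]
grip_width: 0.0419
gripper_force: 0.0
```

```bash
cat > turn.py <<'E'
from h import *
FULL=TRAY+[(rect(-.063,.063,-.063,.063),.028,.042)]
for c in ('top','scene'):
  im=imaging.get_image(c)
  k=np.array([.0021,-.0008]) if c=="top" else np.array([-.0012,0])
  for n,m in (("full",FULL),):
    r=fit(im,m,(.546,-.014),.035,.1,.085,np.radians([5,13,20])); show(c+n,r)
  q=fit(im,POST,np.array([.569,-.108])-k,.055,.1,.025,[0]); show("post",q)
  p=q[0][1][:2]+k-[.547,-.0148]; print("turn by post",np.degrees(np.arctan2(p[1],p[0]))+360-193.3,np.hypot(*p))
  save(im,"turn_%s.png"%c)
E
python3 turn.py; python3 plan.py .5174 .1097 .08 61.3
```

```text
topfull c=0.061 x=0.5452 y=-0.0146 yaw=13.1; c=0.062 x=0.5452 y=-0.0144 yaw=13.2;
post c=0.011 x=0.5662 y=-0.1078 yaw=13.5;
turn by post 89.47544275295331 0.09616863061776852
scenefull c=0.044 x=0.5480 y=-0.0141 yaw=12.8; c=0.044 x=0.5480 y=-0.0141 yaw=12.8;
post c=0.014 x=0.5700 y=-0.1079 yaw=2.6;
turn by post 89.90682419633555 0.0955861927376312
t 47.58 psi 102.3 pos [ 0.6    -0.2543  0.152 ] q6 -45.7 w 0.0417 tilt [-0.0006  0.0006]
psi->61.3: rz 41.0  q6end 30 | after turn: x 27.97 y -24.72 z 7.20 cm
psi->241.3: rz -139.0  q6end -150 | after turn: x -27.97 y 24.72 z 7.20 cm
```

jog_arm(
  plan="0 0 6.9 0 0 0 130;0 0 6.9 0 0 0 130;0 0 6.9 0 0 0 130;0 0 6.9 0 0 0 130;0 0 6.7 0 0 0 130;0 0 6.7 0 0 0 130;0 0 0 2.5 -2.2 0 130;0 0 0 2.5 -2.2 0 130;0 0 0 2.5 -2.2 0 130;0 0 0 2.5 -2.2 0 130",
)

```text
time_s: 48.42
position: [0.5701, -0.1224, 0.1524]
tool_rot: [[0.479, 0.878, 0.0], [0.878, -0.479, 0.0], [0.0, 0.0, -1.0]]
ft_force: [0.8, -0.5, -0.1]
grip_width: 0.0419
gripper_force: 0.0
```

jog_arm(
  plan="0 0 0 2.5 -2.2 0 130;0 0 0 2.5 -2.2 0 130;0 0 0 2.5 -2.2 0 130;0 0 0 2.5 -2.2 0 130;0 0 0 2.5 -2.2 0 130;0 0 0 2.5 -2.2 0 130;0 0 0 2.9 -2.7 0 130;0 0 0 0 0 2 130;0 0 0 0 0 0 130;0 0 0 0 0 0 130",
)

```text
time_s: 49.25
position: [0.5166, 0.109, 0.1321]
tool_rot: [[0.479, 0.878, -0.001], [0.878, -0.479, -0.0], [-0.001, -0.001, -1.0]]
ft_force: [0.0, 0.4, 1.0]
grip_width: 0.0416
gripper_force: 0.0
```

jog_arm(
  plan="0 0 0 0 0 0 130;0 0 0 0 0 0 130",
  grip_force=60,
)

```text
time_s: 49.42
position: [0.518, 0.1076, 0.133]
tool_rot: [[0.481, 0.877, 0.001], [0.877, -0.481, -0.0], [0.001, 0.001, -1.0]]
ft_force: [0.5, 0.4, -0.1]
grip_width: 0.0418
gripper_force: 0.0
```

```bash
python3 plan.py .5174 .1097 .081 61.3
```

```text
t 49.42 psi 61.2 pos [0.518  0.1076 0.133 ] q6 27.7 w 0.0418 tilt [ 0.0013 -0.0001]
psi->61.3: rz -0.1  q6end 28 | after turn: x 0.16 y -0.15 z 5.20 cm
psi->-118.7: rz 179.9  q6end 208 | after turn: x -0.16 y 0.15 z 5.20 cm
```

Down, grip, lift 4 mm, twist back by 48°.

jog_arm(
  plan="0 0 0 0.15 -0.15 2 130;0 0 0 0 0 2 130;0 0 0 0 0 1 130;0 0 0 0 0 0.2 130;0 0 0 0 0 0 130;0 0 0 0 0 0 255;0 0 0 0 0 0 255;0 0 0 0 0 0 255;0 0 0 0 0 0 255;0 0 0 0 0 0 255",
)

```text
time_s: 50.25
position: [0.5177, 0.1102, 0.0813]
tool_rot: [[0.48, 0.877, 0.003], [0.877, -0.48, -0.0], [0.001, 0.003, -1.0]]
ft_force: [0.3, -1.9, 6.9]
grip_width: 0.0085
gripper_force: 58.9
```

jog_arm(
  plan="0 0 0 0 0 0 255;0 0 0 0 0 0 255;0 0 0 0 0 -0.2 255;0 0 0 0 0 -0.2 255;0 0 0 0 0 0 255;0 0 0 0 0 0 255",
)

```text
time_s: 50.75
position: [0.5166, 0.1105, 0.0842]
tool_rot: [[0.48, 0.877, -0.0], [0.877, -0.48, 0.0], [-0.0, -0.0, -1.0]]
ft_force: [0.1, 0.9, 0.4]
grip_width: 0.0001
gripper_force: 0.0
```

```bash
python3 plan.py .5174 .1097 .0674 13.3
```

```text
t 50.75 psi 61.3 pos [0.5166 0.1105 0.0842] q6 27.9 w 0.0001 tilt [-0.0003  0.0002]
psi->13.3: rz 48.0  q6end 76 | after turn: x 0.06 y 0.10 z 1.68 cm
psi->193.3: rz -132.0  q6end -104 | after turn: x -0.06 y -0.10 z 1.68 cm
```

jog_arm(
  plan="0 0 0 0 0 0 130;0 0 0 0 0 0 130;0 0 0 0 0 0 130;0 0 0 0 0 -3 130;0 0 0 0 0 -3 130;0 0 0 -3 0 -1 130;0 0 0 -3 0 0 130;0 0 0 -4 0 0 130;0 0 0 0 0 0 130;0 0 0 0 0 0 130",
)

```text
time_s: 51.58
position: [0.4684, 0.0215, 0.1544]
tool_rot: [[0.483, 0.876, 0.0], [0.876, -0.483, 0.0], [0.0, 0.0, -1.0]]
ft_force: [1.0, 0.4, 0.2]
grip_width: 0.0418
gripper_force: 0.0
```

```bash
python3 knob.py; python3 - <<'E'
from h import *
im=imaging.get_image("scene"); cv2.imwrite("pics/k1.png",cv2.resize(im["pixels"][190:330,220:400],None,fx=4,fy=4,interpolation=cv2.INTER_CUBIC)[:,:,::-1])
H=height(im); c=proj(im,[.5186,.1097,.1])[0].astype(int); print(c); print((H[c[1]-12:c[1]+16:2,c[0]-12:c[0]+14:2]*1000).round(0))
E
```

```text
scene [(np.float64(0.016), np.float64(0.0), [0.5128, 0.1115], np.float64(60.5)), (np.float64(0.017), np.float64(0.002), [0.5133, 0.1111], np.float64(61.5)), (np.float64(0.026), np.float64(0.004), [0.5141, 0.1111], np.float64(61.1))]
post c=116284084.159 x=0.4459 y=-0.0325 yaw=3.0;
top [(np.float64(0.758), np.float64(0.006), [0.5305, 0.1888], np.float64(161.7)), (np.float64(0.758), np.float64(0.01), [0.538, 0.178], np.float64(169.9)), (np.float64(0.758), np.float64(0.014), [0.5466, 0.1844], np.float64(40.4))]
post c=92638861.086 x=0.4520 y=-0.0305 yaw=-0.1;
[340 231]
[[ -2.  -0.   2.  -1.  -1.   2.   1.   1.  -1.   3.   0.  -2.  -1.]
 [  4.   1.   2.   3.   2.   1.   3.   2.  -3.   1.   0.  -0.  -2.]
 [  1.  -2.  -2.   2.   1.   2.  -0.   1.   2.   1.  -3.  -0.   1.]
 [ 30.   1. 101. 108.  -2.   5.  -1.  -2.   0.  -4.  -0.  -2.  -2.]
 [ 32.  30. 106. 108. 107. 109.   0.  -2.   4.  -2.   1.   2.   1.]
 [ 26.  31. 101. 108. 104. 108. 108. 109.   4.  -1.   3.   1.   1.]
 [ 25.  29.  99.  99. 103. 106. 106. 107. 107. 109. 105.   1.  -2.]
 [ 27.  84.  93.  94.  98. 100. 103. 108. 107. 109. 104. 105. 107.]
 [ 28.  25.  25.  86.  92.  92.  93. 105. 106. 106. 107. 107. 104.]
 [ 28.  29.  64.  59.  61.  84.  90.  94.  97.  96. 100. 110.  97.]
 [ 27.  28.  61.  59.  65.  64.  78.  80.  87.  93.  94.  95.  48.]
 [ 25.  29.  53.  61.  59.  59.  71.  68.  68.  59.  87.  85.  48.]
 [ 27.  27.  49.  59.  61.  56.  56.  59.  67.  63.  62.  44.  44.]
 [ 32.  30.  29.  59.  61.  63.  48.  46.  63.  59.  59.  48.  45.]]
```

View pics/k1.png

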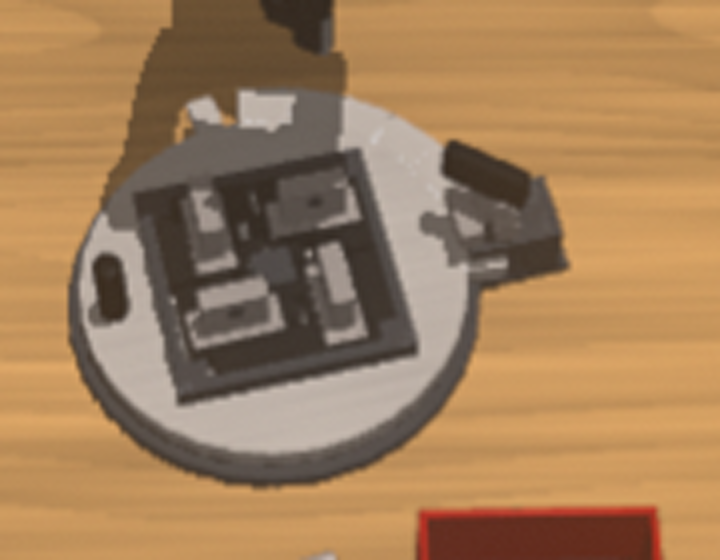

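```bash
python3 - <<'E'
from h import *
for c in("scene","top"):
    im=imaging.get_image(c)
    for dz in (.012,.014,.016,.018): show(c+str(dz),fit(im,shift(KNOB,dz),(.517,.11),.085,.13,.045,np.radians([45,70])))
    if c=="top":
        H=height(im); q=proj(im,[.515,.11,.105])[0].astype(int); print((H[q[1]-14:q[1]+14:3,q[0]-14:q[0]+14:3]*1000).round(0))
E
```

```text
scene0.012 c=0.028 x=0.5193 y=0.1107 yaw=61.8; c=0.029 x=0.5193 y=0.1102 yaw=61.8;
scene0.014 c=0.048 x=0.5200 y=0.1110 yaw=61.8; c=0.056 x=0.5196 y=0.1109 yaw=65.4;
scene0.016 c=0.078 x=0.5208 y=0.1102 yaw=62.1; c=0.080 x=0.5201 y=0.1104 yaw=62.2;
scene0.018 c=0.105 x=0.5213 y=0.1102 yaw=62.0; c=0.112 x=0.5214 y=0.1105 yaw=60.4;
top0.012 c=4.431 x=0.5150 y=0.1200 yaw=43.7; c=4.472 x=0.5183 y=0.1227 yaw=47.6;
top0.014 c=4.458 x=0.5129 y=0.1176 yaw=43.9; c=4.550 x=0.5165 y=0.1188 yaw=49.7;
top0.016 c=4.594 x=0.5140 y=0.1185 yaw=45.4; c=5.029 x=0.5174 y=0.1122 yaw=65.1;
top0.018 c=4.538 x=0.5139 y=0.1177 yaw=44.0; c=4.636 x=0.5148 y=0.1215 yaw=40.7;
[[ -2.  -6.   1.  -3. 461. 479. 479. 478. 479. 475.]
 [  0.   1.  -2. 451. 464. 479. 480. 478. 480. 466.]
 [  3.  -2.   1. 461. 475. 482. 481. 482. 480. 456.]
 [  1. 105. 109. 463. 475. 482. 485. 481. 483. 476.]
 [ 44. 104. 110. 469. 483. 483. 484. 486. 484. 479.]
 [ 42.  45. 459. 468. 485. 486. 487. 486. 478. 480.]
 [ 49.  48. 461. 471. 486. 483. 486. 485. 470. 481.]
 [ 45.  47. 461. 475. 486. 487. 488. 487. 459. 477.]
 [ 48.  47. 462. 489. 489. 486. 489.  nan 476. 479.]
 [ 48.  46. 461. 491. 489. 489. 490. 488. 478. 478.]]
```

The knob is still up and twisted to about 62°; only the grip slipped. I'll grip again, deeper and harder.

```bash
python3 plan.py .5172 .1099 .078 61.8
```

```text
t 51.83 psi 61.4 pos [0.4692 0.0235 0.154 ] q6 17.0 w 0.0419 tilt [-0.0001  0.0001]
psi->61.8: rz -0.4  q6end 26 | after turn: x 9.89 y 0.15 z 7.60 cm
psi->-118.2: rz 179.6  q6end 206 | after turn: x -9.89 y -0.15 z 7.60 cm
```

jog_arm(
  plan="0 0 -0.4 2.5 0.05 0 130;0 0 0 2.5 0.05 0 130;0 0 0 2.5 0.05 0 130;0 0 0 2.39 0 0 130;0 0 0 0 0 2 130;0 0 0 0 0 0 130;0 0 0 0 0 0 130;0 0 0 0 0 0 130",
  grip_force=80,
)

```text
time_s: 52.5
position: [0.5172, 0.1089, 0.1346]
tool_rot: [[0.474, 0.881, 0.0], [0.881, -0.474, -0.0], [-0.0, 0.0, -1.0]]
ft_force: [-0.3, -0.3, 1.0]
grip_width: 0.0417
gripper_force: 0.0
```

```bash
python3 plan.py .5172 .1099 .078 61.8
```

```text
t 52.5 psi 61.7 pos [0.5172 0.1089 0.1346] q6 27.3 w 0.0417 tilt [ 0.     -0.0001]
psi->61.8: rz -0.1  q6end 27 | after turn: x 0.08 y -0.05 z 5.66 cm
psi->-118.2: rz 179.9  q6end 207 | after turn: x -0.08 y 0.05 z 5.66 cm
```

jog_arm(
  plan="0 0 0 0.08 -0.05 2 130;0 0 0 0 0 2 130;0 0 0 0 0 1.2 130;0 0 0 0 0 0.5 130;0 0 0 0 0 0 130;0 0 0 0 0 0 255;0 0 0 0 0 0 255;0 0 0 0 0 0 255;0 0 0 0 0 0 255;0 0 0 0 0 0 255",
)

```text
time_s: 53.33
position: [0.5177, 0.1099, 0.0786]
tool_rot: [[0.474, 0.881, 0.002], [0.881, -0.474, -0.0], [0.001, 0.002, -1.0]]
ft_force: [-1.1, -0.4, 5.9]
grip_width: 0.01
gripper_force: 78.4
```

jog_arm(
  plan="0 0 0 0 0 0 255;0 0 0 0 0 0 255;0 0 0 0 0 -0.2 255;0 0 0 0 0 0 255;0 0 0 0 0 0 255",
)

```text
time_s: 53.75
position: [0.5173, 0.1098, 0.0789]
tool_rot: [[0.474, 0.881, 0.0], [0.881, -0.474, -0.0], [0.0, 0.0, -1.0]]
ft_force: [3.3, -0.5, -9.1]
grip_width: 0.01
gripper_force: 78.2
```

jog_arm(
  plan="0 0 0 0 0 -0.2 255;0 0 0 0 0 0 255;0 0 5 0 0 0 255;0 0 5 0 0 0 255;0 0 5 0 0 0 255;0 0 5 0 0 0 255;0 0 5 0 0 0 255;0 0 5 0 0 0 255;0 0 5 0 0 0 255;0 0 5 0 0 0 255",
)

```text
time_s: 54.58
position: [0.5174, 0.1097, 0.0811]
tool_rot: [[0.931, 0.366, 0.0], [0.366, -0.931, -0.0], [0.0, 0.0, -1.0]]
ft_force: [3.2, -1.2, -9.3]
grip_width: 0.0102
gripper_force: 78.2
```

jog_arm(
  plan="0 0 5 0 0 0 255;0 0 3.5 0 0 0 255;0 0 0 0 0 0 255;0 0 0 0 0 0 255",
)

```text
time_s: 54.92
position: [0.5174, 0.1097, 0.0811]
tool_rot: [[0.973, 0.23, 0.0], [0.23, -0.973, -0.0], [0.0, 0.0, -1.0]]
ft_force: [3.4, -2.0, -8.9]
grip_width: 0.0103
gripper_force: 78.2
```

```bash
python3 plan.py .5174 .1097 .065 13.3; python3 -c "
from h import *; print(env.observe()['wrist_torque'])"
```

```text
t 54.92 psi 13.3 pos [0.5174 0.1097 0.0811] q6 75.8 w 0.0103 tilt [ 0.0003 -0.0003]
psi->13.3: rz 0.0  q6end 76 | after turn: x 0.00 y 0.00 z 1.61 cm
psi->193.3: rz -180.0  q6end -104 | after turn: x -0.00 y -0.00 z 1.61 cm
[-0.32743438 -0.76248289 -0.063737  ]
```

jog_arm(
  plan="0 0 0 0 0 0.3 255;0 0 0 0 0 0.3 255;0 0 0 0 0 0.3 255;0 0 0 0 0 0.3 255;0 0 0 0 0 0 255;0 0 0 0 0 0 255",
)

```text
time_s: 55.42
position: [0.5174, 0.1098, 0.069]
tool_rot: [[0.973, 0.229, 0.0], [0.229, -0.973, -0.0], [0.0, 0.0, -1.0]]
ft_force: [4.9, -2.4, -7.5]
grip_width: 0.0096
gripper_force: 78.6
```

jog_arm(
  plan="0 0 0 0 0 0.3 255;0 0 0 0 0 0.2 255;0 0 0 0 0 0 255;0 0 0 0 0 0 255",
)

```text
time_s: 55.75
position: [0.5178, 0.1098, 0.0656]
tool_rot: [[0.973, 0.229, 0.003], [0.229, -0.973, -0.0], [0.003, 0.001, -1.0]]
ft_force: [1.2, -2.8, 7.0]
grip_width: 0.0098
gripper_force: 80.8
```

jog_arm(
  plan="0 0 0 0 0 0 130;0 0 0 0 0 0 130;0 0 0 0 0 0 130;0 0 0 0 0 0 130;0 0 0 0 0 -2 130;0 0 0 0 0 -3 130;0 0 0 0 0 -3 130;0 0 0 0 3 0 130;0 0 0 0 4 0 130;0 0 0 0 4 0 130",
)

```text
time_s: 56.58
position: [0.5423, 0.0023, 0.1447]
tool_rot: [[0.973, 0.231, 0.001], [0.231, -0.973, 0.0], [0.001, 0.0, -1.0]]
ft_force: [0.6, -0.2, -0.9]
grip_width: 0.0418
gripper_force: 0.0
```

jog_arm(
  plan="0 0 0 0 4 0 130;0 0 0 0 4 0 130;0 0 0 0 4 0 130;0 0 0 0 4 0 130;0 0 0 0 4 0 130;0 0 0 0 4 0 130;0 0 0 0 4 0 130;0 0 0 0 0 0 130;0 0 0 0 0 0 130;0 0 0 0 0 0 130",
)

```text
time_s: 57.42
position: [0.606, -0.2692, 0.1437]
tool_rot: [[0.974, 0.229, -0.001], [0.229, -0.974, 0.001], [-0.001, -0.001, -1.0]]
ft_force: [0.0, 0.7, -1.4]
grip_width: 0.0418
gripper_force: 0.0
```

```bash
python3 turn.py; python3 - <<'E'
from h import *
for c in("scene","top"):
    im=imaging.get_image(c)
    for dz in (0,.004): show(c+str(dz),fit(im,shift(KNOB,dz),(.516,.11),.08,.13,.045,np.radians([0,20])))
    H=height(im);
    k=np.array([.0021,-.0008]) if c=="top" else np.array([-.0012,0])
    for x,y in((.547,-.312),(.56,-.309),(.58,-.309),(.6,-.309),(.62,-.309),(.64,-.309)):
        pass
    m=(H>.03)&(H<.09); v,u=np.nonzero(m)
    r=ray(im,np.c_[u,v])*im["depth"][v,u][:,None]; T=np.array(im["world_from_camera"]); P=r@T[:3,:3].T+T[:3,3]; P[:,:2]+=k
    P=P[(P[:,0]>.5)&(P[:,0]<.75)&(P[:,1]<-.25)&(P[:,1]>-.38)]
    mr=cv2.minAreaRect((P[:,:2]*1000).astype(np.float32)); print(c,"tread rect",mr,[ (round(a,3),round(float(np.median(P[abs(P[:,0]-a)<.004][:,2])),4)) for a in np.arange(.53,.69,.02) if (abs(P[:,0]-a)<.004).any()])
    for q,z in (("pedal_press",.072),("pedal_hinge",.036)):
        for d in models.tip_of(c,q)[:1]: print(q,round(d["confidence"],2),(at_z(im,d["at"],z)[0][:2]+k).round(4))
E
python3 plan.py .5615 -.309 .1 0
```

```text
topfull c=0.153 x=0.5456 y=-0.0148 yaw=12.8; c=0.153 x=0.5455 y=-0.0152 yaw=13.1;
post c=0.019 x=0.5665 y=-0.1082 yaw=6.2;
turn by post 89.6148591837678 0.0966745663794319
scenefull c=0.044 x=0.5481 y=-0.0142 yaw=12.9; c=0.044 x=0.5481 y=-0.0141 yaw=13.0;
post c=0.016 x=0.5701 y=-0.1078 yaw=2.7;
turn by post 89.92352747297315 0.09553965181417681
scene0 c=0.036 x=0.5205 y=0.1107 yaw=11.3; c=0.037 x=0.5206 y=0.1106 yaw=13.2;
scene0.004 c=0.070 x=0.5224 y=0.1103 yaw=10.8; c=0.072 x=0.5212 y=0.1104 yaw=13.2;
scene tread rect ((608.2254638671875, -308.04571533203125), (91.34880828857422, 142.3622283935547), 85.37934875488281) [(np.float64(0.55), 0.0754), (np.float64(0.57), 0.0692), (np.float64(0.59), 0.0657), (np.float64(0.61), 0.0614), (np.float64(0.63), 0.0553), (np.float64(0.65), 0.0508), (np.float64(0.67), 0.0428)]
pedal_press 0.92 [ 0.5609 -0.3052]
pedal_hinge 0.8 [ 0.6581 -0.3176]
top0 c=0.016 x=0.5152 y=0.1100 yaw=13.7; c=0.017 x=0.5151 y=0.1099 yaw=13.5;
top0.004 c=0.022 x=0.5146 y=0.1095 yaw=13.7; c=0.025 x=0.5155 y=0.1101 yaw=13.9;
top tread rect ((667.801025390625, -271.57177734375), (8.962664604187012, 28.92681884765625), 81.09539031982422) [(np.float64(0.67), 0.0475)]
pedal_press 0.7 [ 0.7478 -0.0565]
t 57.82 psi 13.2 pos [ 0.6063 -0.2693  0.1444] q6 42.6 w 0.0419 tilt [ 0.0001 -0.0001]
psi->0.0: rz 13.2  q6end 51 | after turn: x -4.48 y 3.97 z 4.44 cm
psi->180.0: rz -166.8  q6end -129 | after turn: x 4.48 y -3.97 z 4.44 cm
```

The knob is home and the disc is at about 89.8° with the pin down. Now the treadle: fingers shut, pressing at about (.5625, -.307).

jog_arm(
  plan="0 0 0 -2.5 1.3 0 255;0 0 0 -2.62 1.37 0 255;0 0 0 0 0 0 255;0 0 0 0 0 2 255;0 0 0 0 0 2 255;0 0 0 0 0 1.5 255;0 0 0 0 0 0 255;0 0 0 0 0 0 255;0 0 0 0 0 0 255",
  grip_force=30,
)

```text
time_s: 58.57
position: [0.5632, -0.3076, 0.0904]
tool_rot: [[0.973, 0.229, 0.001], [0.229, -0.973, -0.001], [0.001, 0.001, -1.0]]
ft_force: [0.4, -0.2, 0.8]
grip_width: -0.0001
gripper_force: 0.0
```

```bash
python3 plan.py .5625 -.307 .085 13.2; python3 - <<'E'
from h import *
im=imaging.get_image("scene"); cv2.imwrite("pics/ped.png",cv2.resize(im["pixels"][190:340,80:260],None,fx=4,fy=4,interpolation=cv2.INTER_CUBIC)[:,:,::-1])
E
```

```text
t 58.57 psi 13.2 pos [ 0.5632 -0.3076  0.0904] q6 37.6 w -0.0001 tilt [ 0.0014 -0.0011]
psi->13.2: rz 0.0  q6end 38 | after turn: x -0.05 y -0.07 z 0.54 cm
psi->193.2: rz -180.0  q6end -142 | after turn: x 0.05 y 0.07 z 0.54 cm
```

View pics/ped.png

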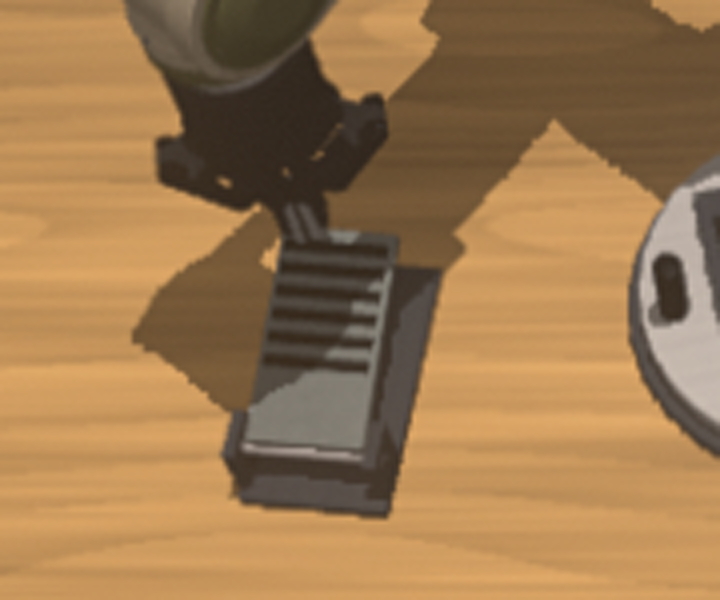

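jog_arm(
  plan="0 0 0 0.2 -0.42 0.5 255;0 0 0 0 0 0.5 255;0 0 0 0 0 0.5 255;0 0 0 0 0 0.4 255;0 0 0 -0.1 0 0.4 255;0 0 0 -0.1 0 0.4 255;0 0 0 -0.1 0 0.4 255;0 0 0 -0.1 0 0.4 255;0 0 0 0 0 0 255;0 0 0 0 0 0 255",
)

```text
time_s: 59.45
position: [0.5595, -0.3039, 0.054]
tool_rot: [[0.974, 0.228, -0.0], [0.228, -0.974, 0.0], [-0.0, -0.0, -1.0]]
ft_force: [0.1, 0.4, -0.1]
grip_width: 0.0001
gripper_force: 0.0
```

jog_arm(
  plan="0 0 0 -0.1 0 0.4 255;0 0 0 0 0 0.4 255;0 0 0 0 0 0.2 255;0 0 0 0 0 0 255",
)

```text
time_s: 59.78
position: [0.5584, -0.3041, 0.044]
tool_rot: [[0.974, 0.228, -0.001], [0.228, -0.974, 0.0], [-0.001, -0.0, -1.0]]
ft_force: [-2.2, -0.5, 3.9]
grip_width: 0.0002
gripper_force: 1.8
```

```bash
python3 - <<'E'
from h import *
print(env.observe()["ft_force"])
im=imaging.get_image("scene"); cv2.imwrite("pics/ped2.png",cv2.resize(im["pixels"][190:340,80:260],None,fx=4,fy=4,interpolation=cv2.INTER_CUBIC)[:,:,::-1])
for z in (.044,.06,.072): print(z,(proj(im,[.5584+.0012,-.3041,z])[0]-[80,190])*4)
E
```

```text
[-2.20758375 -0.50636514  3.94796862]
0.044 [341.34341193 285.58382222]
0.06 [335.37574659 271.68004911]
0.072 [330.82216862 261.05750363]
```

View pics/ped2.png

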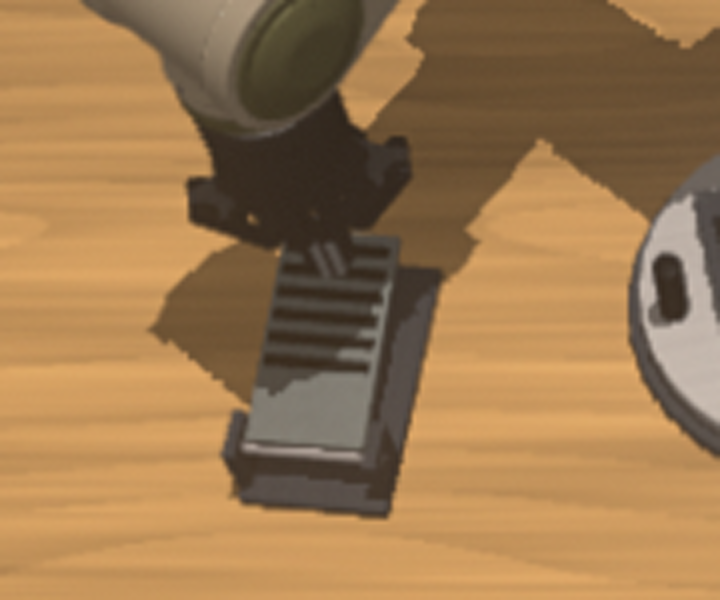

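The tread is still up and the fingertip has only just touched it, at crop (335,272) with about 4 N. I'll keep pressing and watch the force.

jog_arm(
  plan="0 0 0 0 0 0.4 255;0 0 0 -0.1 0 0.4 255;0 0 0 0 0 0.4 255;0 0 0 0 0 0 255;0 0 0 0 0 0 255",
)

```text
time_s: 60.25
position: [0.5575, -0.3043, 0.0325]
tool_rot: [[0.974, 0.229, -0.0], [0.229, -0.974, 0.0], [-0.0, -0.0, -1.0]]
ft_force: [-2.7, 1.9, 5.9]
grip_width: 0.0
gripper_force: 2.8
```

jog_arm(
  plan="0 0 0 -0.1 0 0.4 255;0 0 0 0 0 0.4 255;0 0 0 0 0 0.2 255;0 0 0 0 0 0 255;0 0 0 0 0 0 255",
)

```text
time_s: 60.67
position: [0.5562, -0.3042, 0.0227]
tool_rot: [[0.974, 0.229, -0.001], [0.229, -0.974, 0.0], [-0.001, -0.001, -1.0]]
ft_force: [-5.6, 2.7, 9.0]
grip_width: 0.0001
gripper_force: 3.9
```

jog_arm(
  plan="0 0 0 0 0 0.2 255;0 0 0 0 0 0.2 255;0 0 0 0 0 0 255;0 0 0 0 0 0 255",
)

```text
time_s: 61.0
position: [0.5561, -0.3043, 0.0189]
tool_rot: [[0.974, 0.229, -0.001], [0.229, -0.974, 0.0], [-0.001, -0.001, -1.0]]
ft_force: [-6.5, 2.5, 8.5]
grip_width: -0.0
gripper_force: 4.7
```

jog_arm(
  plan="0 0 0 0 0 0.15 255;0 0 0 0 0 0.15 255;0 0 0 0 0 0 255;0 0 0 0 0 0 255",
)

```text
time_s: 61.33
position: [0.5559, -0.3043, 0.016]
tool_rot: [[0.973, 0.229, -0.002], [0.229, -0.973, 0.0], [-0.001, -0.001, -1.0]]
ft_force: [-7.5, 2.8, 9.6]
grip_width: -0.0
gripper_force: 5.1
```

jog_arm(
  plan="0 0 0 0 0 0.15 255;0 0 0 0 0 0.15 255;0 0 0 0 0 0 255;0 0 0 0 0 0 255",
)

```text
time_s: 61.67
position: [0.556, -0.3044, 0.0152]
tool_rot: [[0.973, 0.229, -0.001], [0.229, -0.973, -0.001], [-0.001, 0.001, -1.0]]
ft_force: [-13.0, 5.5, 25.0]
grip_width: -0.0001
gripper_force: 13.2
```

```bash
python3 - <<'E'
from h import *
print(env.observe()["ft_force"])
im=imaging.get_image("scene"); cv2.imwrite("pics/ped3.png",cv2.resize(im["pixels"][190:340,80:260],None,fx=4,fy=4,interpolation=cv2.INTER_CUBIC)[:,:,::-1])
E
```

```text
[-13.03386263   5.47559817  25.04302221]
```

View pics/ped3.png

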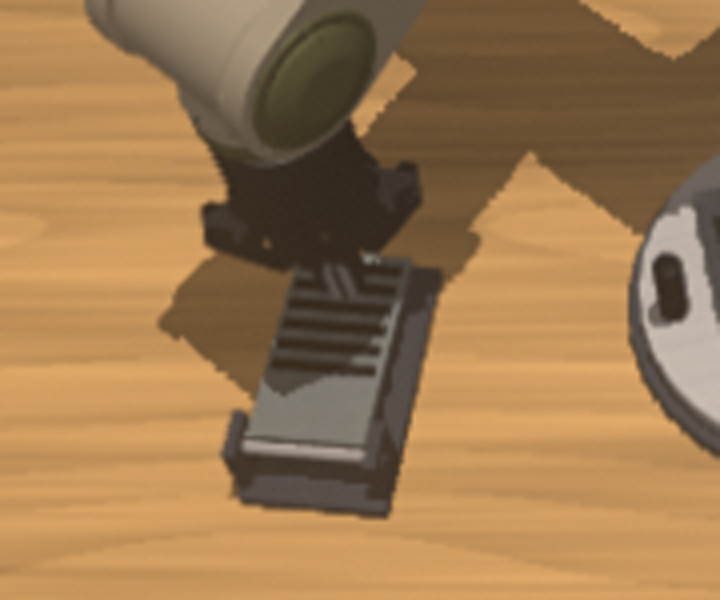

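The force jumped to 25 N and the tread is down on its stop. Letting it up.

jog_arm(
  plan="0 0 0 0 0 -0.4 255;0 0 0 0 0 -0.6 255;0 0 0 0 0 -1 255;0 0 0 0 0 -1 255;0 0 0 0 0 -2 255;0 0 0 0 0 -3 255;0 0 0 0 0 -3 255;0 0 0 0 0 -3 255;0 0 0 -3 0 0 255;0 0 0 -4 0 0 255",
)

```text
time_s: 62.55
position: [0.4897, -0.3204, 0.1538]
tool_rot: [[0.973, 0.232, 0.003], [0.232, -0.973, -0.003], [0.002, 0.003, -1.0]]
ft_force: [-0.3, -0.1, -0.1]
grip_width: -0.0002
gripper_force: 0.0
```

jog_arm(
  plan="0 0 0 -4 0 0 200;0 0 0 -4 0 0 200;0 0 0 -2 0 0 200;0 0 0 0 0 0 200;0 0 0 0 0 0 200",
)

```text
time_s: 62.97
position: [0.3906, -0.3437, 0.1526]
tool_rot: [[0.974, 0.227, 0.0], [0.227, -0.974, -0.0], [0.0, 0.0, -1.0]]
ft_force: [0.4, -0.6, -0.1]
grip_width: 0.0187
gripper_force: 0.0
```

```bash
python3 turn.py; python3 - <<'E'
from h import *
a=imaging.get_image("top"); b=imaging.get_image("scene")
c=[cv2.resize(i["pixels"][s],(560,300),interpolation=cv2.INTER_CUBIC) for i,s in((a,np.s_[140:320,240:576]),(b,np.s_[190:370,120:456]))]
cv2.imwrite("pics/fin.png",np.vstack(c)[:,:,::-1])
show("knob",fit(a,KNOB,(.516,.11),.08,.13,.045,np.radians([0,20])))
for c,im in(("t",a),("s",b)):
    H=height(im)
    for x in(.55,.57,.59,.61,.63): u,v=np.round(proj(im,[x,-.305,.07-(x-.55)*.25])[0]).astype(int); print(c,x,np.nanmedian(H[v-1:v+2,u-1:u+2]).round(4))
E
```

```text
topfull c=0.039 x=0.5447 y=-0.0145 yaw=13.0; c=0.039 x=0.5447 y=-0.0145 yaw=13.0;
post c=0.014 x=0.5662 y=-0.1077 yaw=13.5;
turn by post 89.49002369355736 0.096101220253714
scenefull c=0.045 x=0.5479 y=-0.0142 yaw=13.0; c=0.045 x=0.5480 y=-0.0141 yaw=13.0;
post c=0.008 x=0.5705 y=-0.1076 yaw=-6.0;
turn by post 90.19154208469422 0.09543041673876122
knob c=0.019 x=0.5152 y=0.1101 yaw=13.5; c=0.022 x=0.5148 y=0.1097 yaw=14.0;
t 0.55 0.0749
t 0.57 0.0683
t 0.59 0.0648
t 0.61 0.0589
t 0.63 0.0538
s 0.55 0.0751
s 0.57 0.0694
s 0.59 0.0653
s 0.61 0.0616
s 0.63 0.0563
```

View pics/fin.png

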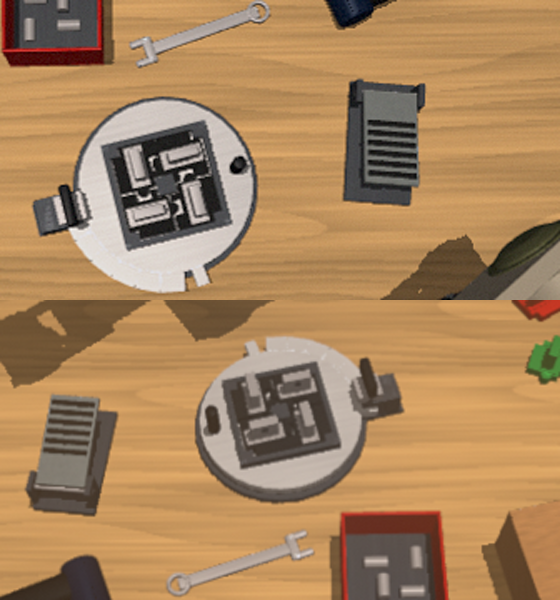

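```bash
python3 - <<'E'
from h import *
for c,k in(("top",(.0021,-.0008)),("scene",(-.0012,0))):
    im=imaging.get_image(c); H=height(im); a=np.radians(13.5); o=[]
    for l in np.linspace(-.02,.02,9):
        u,v=np.round(proj(im,[.5173+l*np.cos(a)-k[0],.1097+l*np.sin(a)-k[1],.095])[0]).astype(int); o.append(H[v,u])
    print(c,np.nanmedian(o),np.round(o,3))
    for dz in (0,.001,.002,.003,.005): show(dz,fit(im,shift(KNOB,dz),(.516,.11),.08,.13,.045,np.radians([13]))) 
E
```

```text
top 0.09587479481989014 [0.093 0.097 0.096 0.092 0.096 0.099 0.097 0.094 0.094]
0 c=0.017 x=0.5152 y=0.1100 yaw=13.3;
0.001 c=0.019 x=0.5148 y=0.1099 yaw=13.5;
0.002 c=0.022 x=0.5148 y=0.1098 yaw=12.8;
0.003 c=0.022 x=0.5147 y=0.1097 yaw=13.0;
0.005 c=0.029 x=0.5150 y=0.1098 yaw=14.2;
scene 0.09447715830002723 [0.093 0.099 0.094 0.091 0.093 0.094 0.097 0.096 0.095]
0 c=0.031 x=0.5199 y=0.1102 yaw=11.0;
0.001 c=0.037 x=0.5207 y=0.1104 yaw=12.1;
0.002 c=0.046 x=0.5210 y=0.1103 yaw=12.6;
0.003 c=0.055 x=0.5208 y=0.1102 yaw=10.2;
0.005 c=0.076 x=0.5203 y=0.1098 yaw=11.9;
```

The knob top sits at 95 mm in both cameras, so the pin is fully home. I'm handing the job in.

```bash
python3 -c "
from rig import job; print(job.close_job())"
```

```text
the job is handed in; nothing more can be done
None
```

The job is handed in, with no verdict shown: all four black pads lie flush in the tray, the disc is at the fastening station with the plunger pin home, the treadle was pressed to its stop and came back up, and the spanner was not touched.

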